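# Tip a batch of engine parts into the cleaner and dose it

### The job

Collect all the loose nuts and bearing caps on the bench in the red-handled steel pan, then carry the pan over to the ultrasonic cleaner and tip them all into its tank. Once all of them lie in the tank, give the cleaner's red dosing plunger two full strokes: down to its stop, fully up, and once more down to its stop and up. Finish with the empty pan standing level in the middle of its blue mat, and leave the other things on the bench where they are.

Things in the scene. Friction and masses are not known exactly. Their poses are not given: they have to be found in the camera images.
- cleaner: benchtop ultrasonic cleaner, fixed: an open steel tank 250 x 210 mm outside (local x by y), inside 230 x 190 mm, inner floor 30 mm and rim 115 mm above the bench; its wall on the local -y side is a splash guard 175 mm high. A blue pod, 80 x 130 mm, 95 mm high, on its local -x side (towards the robot) carries the dosing pump. Origin: on the bench under the middle of the tank; z up
- tank_mouth (a point): middle of the tank's mouth, at rim height (115 mm above the bench); axes as the cleaner's
- plunger (a joint): travel of the red dosing plunger, m: 0 = fully up, 0.025 = at its stop. It slides straight down; its return spring pushes up with about 3 N at the top and 12 N at the stop and brings it back up when let go
- plunger_top (a point): centre of the flat top of the red plunger head, a disc 46 mm across; 174 mm above the bench when up; moves with the plunger. A thin red spout leaves it towards the tank
- mat: thin blue mat, 250 x 240 x 3 mm, fixed to the bench, the pan's home. Origin: centre of its underside
- pan: open-fronted steel pan, 0.17 to 0.35 kg. Origin: on its underside; z up, local +x towards the open lip. Inside 180 mm wide, floor 3 mm thick, flat from x = -74 to 70 mm, then an 8 degree ramp up to the lip at x = 105 mm. Side walls 4 mm thick, 45 mm high; back wall 45 mm high. Behind the back wall (x = -86 mm) stands a red handle tab
- pan_lip (a point): middle of the pan's open lip edge, at local (105, 0, 8) mm; axes as the pan's
- pan_handle (a point): where to grip the pan's upright red tab (12 mm thick along the pan's x, 60 mm wide, top 105 mm above the pan's underside): 22 mm below its top, at local (-86, 0, 83) mm; pinch it along the pan's x; axes as the pan's
- nut0: dark steel hexagon nut, 36 mm across flats (one pair of flats faces local +x and -x, the others every 60 degrees), 22 mm high, 0.05 to 0.12 kg; origin: centre of its underside, z up. May be absent
- nut1: dark steel hexagon nut, 36 mm across flats (one pair of flats faces local +x and -x, the others every 60 degrees), 22 mm high, 0.05 to 0.12 kg; origin: centre of its underside, z up. May be absent
- nut2: dark steel hexagon nut, 36 mm across flats (one pair of flats faces local +x and -x, the others every 60 degrees), 22 mm high, 0.05 to 0.12 kg; origin: centre of its underside, z up. May be absent
- cap0: brass-coloured bearing cap, a block 44 x 26 x 22 mm (local x, y, z), 0.05 to 0.1 kg; origin: centre of its underside, z up. May be absent
- cap1: brass-coloured bearing cap, a block 44 x 26 x 22 mm (local x, y, z), 0.05 to 0.1 kg; origin: centre of its underside, z up. May be absent
- cap2: brass-coloured bearing cap, a block 44 x 26 x 22 mm (local x, y, z), 0.05 to 0.1 kg; origin: centre of its underside, z up. May be absent
- spark_plug: spark plug, 54 mm long, lying; origin on the bench under its middle. A bystander, to be left alone
- sealant_tube: black and white sealant tube with a red cap, about 125 mm long, lying; origin on the bench under its middle. A bystander, to be left alone
- wrench: steel wrench, lying. A bystander, to be left alone
- screwdriver: screwdriver, lying. A bystander, to be left alone
- jar: amber jar, 68 mm across, 80 mm high; origin at the centre of its base. A bystander, to be left alone
- seal_ring: black rubber seal ring, 110 mm across, 6 mm thick, lying flat; origin at its centre. A bystander, to be left alone
Not all that is in view belongs to the job. What is shaped like the cap0 but green is not meant.

How it is judged:
By the outcome, as a careful person would: the job done as asked, in the order asked, and still so for the second after the job is handed in, with the robot touching nothing.
Of nut0, nut1, nut2, cap0, cap1, cap2 only 4 to 6 are there at a start; the rules pass over those that are not, and their reading is None.
At some moment in a run one of nut0, nut1, nut2, cap0, cap1, cap2, pan may be knocked a few centimetres aside while the robot is not near it.
It also fails if it takes over 210 s, if anything falls off the work surface, if the arm or the gripper's body presses on something with over 40 N, if the wrist force passes 120 N, or if a joint passes its speed limit or range.

### The arm

A 7-joint arm with a two-finger parallel gripper is mounted at the origin on the work surface. World frame = base frame: x ahead of the robot, y to its left, z up, the work surface at z = 0. Lengths are in m, angles in rad, forces in N, time in s.
With the tool pointing down it reaches from about 0.425 to 0.825 m from the base axis. Payload 3.6 kg.
Tool frame: the origin (TCP) lies at the very end of the fingers, on their centre line; the grasp point (between the pads) lies 19 mm behind it; z points along the fingers, y is the line along which they close (so a half turn about z gives the same grasp; the last joint's range is limited). The gripper opens to 85 mm and grips with 20 to 120 N. Pads are 22 mm wide; open, the fingers measure 114 mm over their backs; the gripper's body (76 mm by 85 mm) begins 54 mm behind the grasp point. The pads swing forward as they close: fully open they stand 13 mm farther back than shut.
Start: joints at [1.133, 0.615, -0.013, 1.423, 0.008, 1.103, -0.04], TCP at [0.26, -0.596, 0.231] pointing down, gripper open.
Joint ranges: [-3.12, 3.12], [-0.3, 2.06], [-1.34, 1.32], [0.26, 2.42], [-1.36, 4.5], [0.01, 1.98], [-2.84, 2.84]. Speed limits (rad/s): [2.79, 2.79, 3.14, 3.14, 3.14, 3.14, 3.14].

### API

Orientations are given as a rotation vector (axis times angle).
In Python, from bench import arm gives the robot as it stands. The module is installed in compiled form; this text tells all that it offers.
- The arm moves only by the tool drive_tool, never from a script. Its argument "moves" is a list of rows, each a list of 3 entries, a list of its own where there are three numbers: the shift along the tool's x, y, z scaled (see below), then the turn, a rotation vector about the tool's x, y, z scaled (see below), then the closure, from -1 (fully open) to 1 (shut). A call has exactly 8 rows; each row is the pose to reach, as a shift and turn from the pose commanded when the call began, along the tool's axes at that moment; what a row does not reach only later rows make up. The controller multiplies each number of a shift by 10 cm and each number of a turn by 1.5 rad. A row lasts 1/12 s, in which the tool goes at most 41.7 mm and 7.16 degrees, less where a joint would pass 70% of its speed; a pose out of reach is approached as far as the arm can. A call with a number of a shift or a turn outside -1 to 1 is refused whole. A call with a gripper value outside its range is refused whole. The fingers move at their own pace and stop on an object; "squeeze" is the grip in N (left out, the last holds). Time passes only in rows, so rows that repeat a pose let the fingers close, or fill a call up. It gives the time, the measured TCP pose, the force, the opening and the grip force at its end, in the units of the state.
- arm.state(): the state, without advancing time (a new reading comes with each control period).
- arm.camera(name): name is "side" or "top" or "wrist"; returns (picture, depth): 480x640x3 uint8, red, green, blue; 480x640 float32, m along the optical axis (not along the pixel's ray), 0 where there is no reading.
- arm.camera_params(name): a dict with "fx", "fy", "cx", "cy" (pixels), "origin" and "attitude" of the camera in the world; the wrist camera has in their place "mount" (4x4, takes a point from camera to tool coordinates, whose origin is the TCP and whose axes are the flange's). Camera axes: x right, y down, z forward; pixel columns grow to the right and rows downward; lengths in m; the calibration is good to about 2 mm. A picture is of the moment at which its call begins: read the wrist's pose just before it. camera_params takes no time and is no camera call.
- arm.finish_job(): hands the job in; it is judged then, once.
The state is a dict: "time_s": time; "joints": joint angles; "joint_vel": joint speeds; "joint_torque": joint torques, N m; "tcp_pos": TCP position; "ee_rot": TCP orientation; "wrist_force": force on the tool from outside, world axes, zero at the start; "moment": the same for the moment, N m; "grip_width": finger opening in m; "grip_force": force on a finger pad.
Only numpy, scipy, OpenCV 4.12 (cv2) and the standard library are available. Lean on these libraries where they do the work, as an engineer would, in place of code of your own. Each camera call takes 0.05 s, during which the arm holds its last target. There are 200 camera calls.

## Working session

There is one attempt and no reset: what is moved stays moved. The work goes in short steps, Python scripts to look and compute and a tool call to move; the robot and the scene stay as the last step left them, time stands still between calls to the robot, and variables do not carry over. Pictures are saved under pics/ and viewed, at most 16 in all, crops included, and the job is handed in when it is done.

Besides the shell and the picture viewer there is one more tool, called after "Emit:" by a JSON object that holds its "fn" and its "kwargs", one argument or row to a line. drive_tool: Moves the arm, as the interface text tells. Its arguments: {"type":"object","properties":{"moves":{"type":"array"},"squeeze":{"type":"number"}},"required":["moves"]}

```bash
mkdir -p pics; ls
cat > h.py <<'E'
import numpy as np, cv2
from bench import arm
from scipy.spatial.transform import Rotation as R
def shot(n,f):
    im,d=arm.camera(n); cv2.imwrite(f'pics/{f}.png',im[:,:,::-1]); np.save(f'pics/{f}.npy',d); return im,d
E
python3 - <<'E'
from h import *
np.set_printoptions(precision=3,suppress=True)
print(arm.state())
for n in('side','top','wrist'): print(n,arm.camera_params(n))
shot('top','top0');shot('side','side0')
E
```

```text
pics
{'time_s': 0.0, 'joints': array([ 1.133,  0.616, -0.013,  1.425,  0.008,  1.103, -0.04 ]), 'joint_vel': array([ 0.001,  0.   ,  0.001,  0.001,  0.   ,  0.002, -0.   ]), 'joint_torque': array([ -0.   , -46.921,   0.259, -17.103,   0.01 ,   0.01 ,   0.   ]), 'tcp_pos': array([ 0.26 , -0.595,  0.23 ]), 'ee_rot': array([-3.073, -0.642,  0.001]), 'wrist_force': array([-0.757,  0.549, -0.449]), 'moment': array([ 0.019,  0.086, -0.042]), 'grip_force': 0.0, 'grip_width': 0.0854480721398848}
side {'fx': 461.893832041127, 'fy': 461.893832041127, 'cx': 313.4099850948484, 'cy': 238.59611995689517, 'origin': array([0.427, 0.916, 0.854]), 'attitude': array([-0.182,  2.817, -1.256])}
top {'fx': 601.28437890327, 'fy': 601.28437890327, 'cx': 325.0185980847199, 'cy': 247.39898955043137, 'origin': array([0.392, 0.119, 1.684]), 'attitude': array([-2.158,  2.206, -0.116])}
wrist {'fx': 347.32391000182747, 'fy': 347.32391000182747, 'cx': 318.3639090901573, 'cy': 248.04602143002055, 'mount': array([[-0.001, -0.959, -0.282,  0.072],
       [ 1.   , -0.001,  0.001,  0.   ],
       [-0.001, -0.282,  0.959, -0.143],
       [ 0.   ,  0.   ,  0.   ,  1.   ]])}
```

View pics/top0.png

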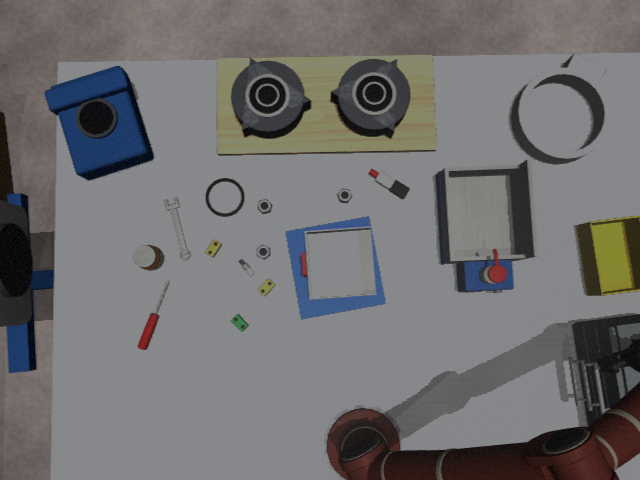

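View pics/side0.png

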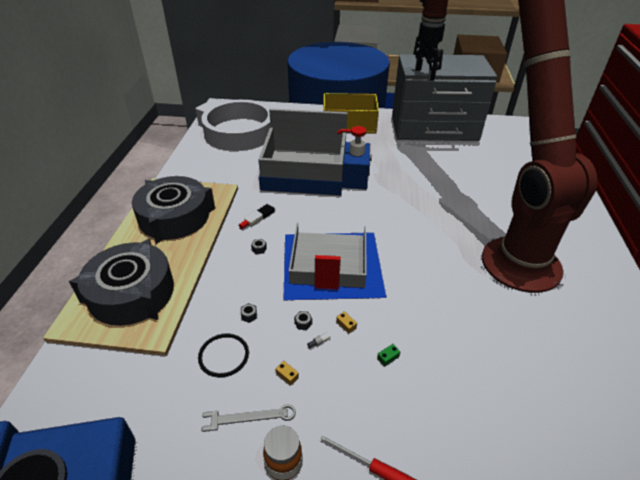

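```bash
cat >> h.py <<'E'
np.set_printoptions(precision=4,suppress=True)
def cam(n,st=None):
    p=arm.camera_params(n)
    if n=='wrist':
        T=np.eye(4);T[:3,:3]=R.from_rotvec(st['ee_rot']).as_matrix();T[:3,3]=st['tcp_pos'];M=T@p['mount'];return p,M[:3,:3],M[:3,3]
    return p,R.from_rotvec(p['attitude']).as_matrix(),p['origin']
def ray(c,uv,z):
    p,A,o=c;uv=np.atleast_2d(uv).astype(float)
    d=np.c_[(uv[:,0]-p['cx'])/p['fx'],(uv[:,1]-p['cy'])/p['fy'],np.ones(len(uv))]@A.T
    return o+d*((z-o[2])/d[:,2])[:,None]
def proj(c,P):
    p,A,o=c;q=(np.atleast_2d(P)-o)@A;return np.c_[q[:,0]/q[:,2]*p['fx']+p['cx'],q[:,1]/q[:,2]*p['fy']+p['cy']]
def cloud(c,d):
    p,A,o=c;v,u=np.mgrid[:480,:640];q=np.stack([(u-p['cx'])/p['fx']*d,(v-p['cy'])/p['fy']*d,d],-1);return q@A.T+o
def rects(m,amin=20):
    cs,_=cv2.findContours(m.astype(np.uint8),cv2.RETR_EXTERNAL,cv2.CHAIN_APPROX_NONE)
    return [cv2.minAreaRect(c) for c in cs if cv2.contourArea(c)>amin]
E
python3 - <<'E'
from h import *
c=cam('top');im=cv2.imread('pics/top0.png');d=np.load('pics/top0.npy');P=cloud(c,d)
h=cv2.cvtColor(im,cv2.COLOR_BGR2HSV);H,S,V=cv2.split(h)
print('bench z',P[350,100],P[400,250])
ms={'brass':(H>15)&(H<35)&(S>100)&(V>100),'green':(H>45)&(H<85)&(S>100),'blue':(H>100)&(H<125)&(S>120),'red':((H<8)|(H>172))&(S>130)&(V>100)}
for k,m in ms.items():
    for r in rects(m):
        z={'brass':.022,'green':.022,'blue':.003,'red':.105}[k]
        b=cv2.boxPoints(r);W=ray(c,b,z);C=ray(c,r[0],z)[0]
        e=W[1]-W[0];f=W[2]-W[1];l=e if np.linalg.norm(e)>np.linalg.norm(f) else f
        print(k,np.round(r[0]),C[:2],'sz',np.linalg.norm(e[:2]),np.linalg.norm(f[:2]),'long ang',np.degrees(np.arctan2(l[1],l[0])))
# nuts: height mask
for u,v in((265,206),(345,195),(263,252)):
    sub=np.zeros_like(H,bool);sub[v-14:v+14,u-14:u+14]=True
    m=sub&(V<110)
    for r in rects(m,30):print('nut',r,ray(c,r[0],.022)[0][:2],P[int(r[0][1]),int(r[0][0])])
for n,s,f in(('t','top0',(150,120,450,350)),('c','top0',(400,130,620,310))):
    x0,y0,x1,y1=f;k=800/(x1-x0);o=cv2.resize(im[y0:y1,x0:x1],None,fx=2.6,fy=2.6,interpolation=cv2.INTER_CUBIC);cv2.imwrite(f'pics/z{n}.png',o[:600,:800])
E
```

```text
bench z [0.2748 0.7167 0.003 ] [ 0.1284  0.3074 -0.0048]
brass [266. 287.] [0.437 0.257] sz 0.03875470721519513 0.02346431093629414 long ang -46.01270589533843
brass [213. 248.] [0.5483 0.4023] sz 0.0412592773684397 0.02398573208734004 long ang -34.071747813760034
brass [611. 255.] [ 0.5036 -0.707 ] sz 0.09358110467017686 0.1923111426614667 long ang -174.38542492796844
brass [615. 219.] [ 0.6057 -0.7226] sz 0.1404077316841248 0.004200129917946488 long ang -84.08418473730791
green [239. 322.] [0.3423 0.3315] sz 0.0229967943417703 0.040783169232457714 long ang -135.8136026712321
blue [ 21. 345.] [0.2934 0.9331] sz 0.07324942226725184 0.14454451767052862 long ang -175.92909371230692
blue [ 41. 280.] [0.4715 0.882 ] sz 0.06533184728358456 0.05228620583547384 long ang -86.43545390954992
blue [488. 275.] [ 0.458  -0.3641] sz 0.1346965429997744 0.08208577817824193 long ang -88.64216925472824
blue [335. 267.] [0.4886 0.0651] sz 0.2385999104179153 0.24870091765492056 long ang -171.29950222508822
blue [ 19. 200.] [0.6982 0.949 ] sz 0.03859834655543157 0.07264889895454775 long ang -117.66255824995142
blue [ 98. 124.] [0.912  0.7282] sz 0.2391275872599309 0.29353295460013135 long ang -162.76409698719416
red [147. 331.] [0.3267 0.5592] sz 0.09230831706004675 0.019403357723492727 long ang -21.821319545699875
red [304. 264.] [0.4942 0.1502] sz 0.009399213810565852 0.05601204743611023 long ang -176.37314572021563
red [499. 266.] [ 0.4762 -0.3642] sz 0.08467034245727664 0.04357416066776452 long ang -14.957432206435717
red [373. 173.] [ 0.7334 -0.0403] sz 0.013041108427829368 0.02154509508802213 long ang -122.61259761869928
nut ((264.0, 205.5), (7.0, 8.0), 90.0) [0.6641 0.2595] [0.6658 0.2596 0.0204]
nut ((344.5, 194.5), (7.0, 7.0), 90.0) [0.6906 0.034 ] [0.6916 0.0355 0.0249]
nut ((262.7500305175781, 251.25003051757812), (7.071067810058594, 7.77817440032959), 45.0) [0.5361 0.2646] [0.5369 0.2668 0.021 ]
```

View pics/zt.png

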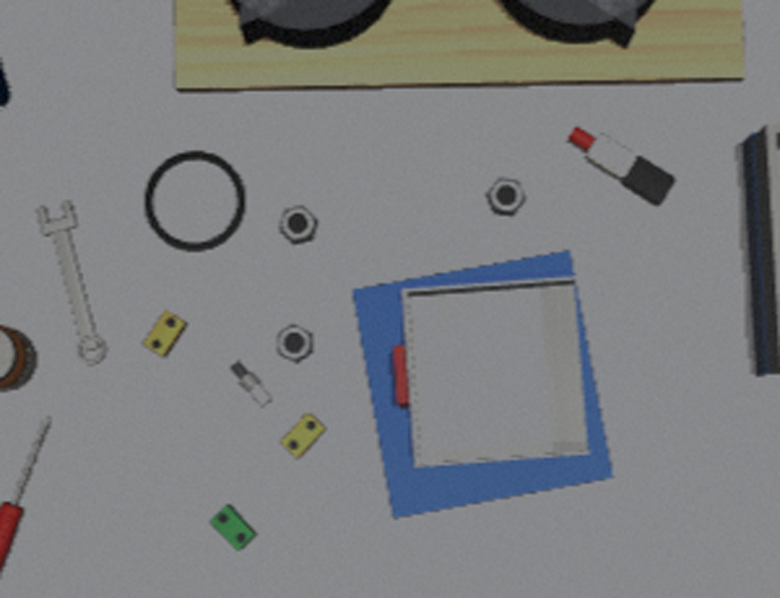

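Emit:
{"fn": "drive_tool", "kwargs": {
  "moves": [
    [[0.4,-0.4,0],[0,0,-0.08],-1],
    [[0.7,-0.7,0],[0,0,-0.16],-1],
    [[1,-1,0],[0,0,-0.24],-1],
    [[1,-1,0],[0,0,-0.32],-1],
    [[1,-1,0],[0,0,-0.4],-1],
    [[1,-1,0],[0,0,-0.48],-1],
    [[1,-1,0],[0,0,-0.52],-1],
    [[1,-1,0],[0,0,-0.52],-1]
  ],
  "squeeze": 40
}}

```text
time_s: 0.77
tcp_pos: [0.3115, -0.4636, 0.2309]
ee_rot: [-2.598, -1.764, -0.0]
wrist_force: [-0.6, -1.0, 0.1]
grip_width: 0.0853
grip_force: 0.0
```

Emit:
{"fn": "drive_tool", "kwargs": {
  "moves": [
    [[0.3,0.3,0],[0,0,-0.08],-1],
    [[0.6,0.6,0],[0,0,-0.16],-1],
    [[0.9,0.9,0],[0,0,-0.2526],-1],
    [[1,1,0],[0,0,-0.2526],-1],
    [[1,1,0],[0,0,-0.2526],-1],
    [[1,1,0],[0,0,-0.2526],-1],
    [[1,1,0],[0,0,-0.2526],-1],
    [[1,1,0],[0,0,-0.2526],-1]
  ]
}}

```text
time_s: 1.43
tcp_pos: [0.4397, -0.4095, 0.231]
ee_rot: [-2.225, -2.216, 0.003]
wrist_force: [0.3, -0.2, 0.7]
grip_width: 0.0853
grip_force: 0.0
```

Emit:
{"fn": "drive_tool", "kwargs": {
  "moves": [
    [[0.28,0.28,0],[0,0,0],-1],
    [[0.56,0.56,0],[0,0,0],-1],
    [[0.84,0.84,0],[0,0,0],-1],
    [[1,1,0],[0,0,0],-1],
    [[1,1,0],[0,0,0],-1],
    [[1,1,0],[0,0,0],-1],
    [[1,1,0],[0,0,0],-1],
    [[1,1,0],[0,0,0],-1]
  ]
}}

```text
time_s: 2.1
tcp_pos: [0.5398, -0.3108, 0.2312]
ee_rot: [2.227, 2.216, -0.003]
wrist_force: [-0.1, -0.9, 0.4]
grip_width: 0.0854
grip_force: 0.0
```

Emit:
{"fn": "drive_tool", "kwargs": {
  "moves": [
    [[0.28,0.28,0],[0,0,0],-1],
    [[0.56,0.56,0],[0,0,0],-1],
    [[0.84,0.84,0],[0,0,0],-1],
    [[1,1,0],[0,0,0],-1],
    [[1,1,0],[0,0,0],-1],
    [[1,1,0],[0,0,0],-1],
    [[1,1,0],[0,0,0],-1],
    [[1,1,0],[0,0,0],-1]
  ]
}}

```text
time_s: 2.77
tcp_pos: [0.6402, -0.2115, 0.2313]
ee_rot: [2.226, 2.216, -0.004]
wrist_force: [-0.5, -0.6, 0.4]
grip_width: 0.0853
grip_force: 0.0
```

Emit:
{"fn": "drive_tool", "kwargs": {
  "moves": [
    [[0.3,0.1,0],[0,0,0],-1],
    [[0.7,0.3,0],[0,0,0],-1],
    [[1,0.48,0],[0,0,0],-1],
    [[1,0.48,0],[0,0,0],-1],
    [[1,0.48,0],[0,0,0],-1],
    [[1,0.48,0],[0,0,0],-1],
    [[1,0.48,0],[0,0,0],-1],
    [[1,0.48,0],[0,0,0],-1]
  ]
}}

```text
time_s: 3.43
tcp_pos: [0.689, -0.1113, 0.2314]
ee_rot: [2.226, 2.216, -0.002]
wrist_force: [0.2, -0.3, 0.1]
grip_width: 0.0853
grip_force: 0.0
```

Emit:
{"fn": "drive_tool", "kwargs": {
  "moves": [
    [[0.35,0,0],[0,0,0],-1],
    [[0.7,0,0],[0,0,0],-1],
    [[1,0,0],[0,0,0],-1],
    [[1,0,0],[0,0,0],-1],
    [[1,0,0],[0,0,0],-1],
    [[1,0,0],[0,0,0],-1],
    [[1,0,0],[0,0,0],-1],
    [[1,0,0],[0,0,0],-1]
  ]
}}

```text
time_s: 4.1
tcp_pos: [0.6898, -0.011, 0.2313]
ee_rot: [2.225, 2.216, -0.002]
wrist_force: [-0.1, -0.5, -0.4]
grip_width: 0.0857
grip_force: 0.0
```

Run:
```python
from h import *
s=arm.state();print(s['time_s'],s['tcp_pos'],s['ee_rot'],s['joints'])
np.save('pics/w1s.npy',np.r_[s['tcp_pos'],s['ee_rot']]);shot('wrist','w1')
c=cam('top');im,d=shot('top','top1');P=cloud(c,np.load('pics/top0.npy'))
# cleaner via depth: points above .09 in region
Q=P[130:310,400:580].reshape(-1,3)
m=(Q[:,2]>.10)&(Q[:,2]<.125);print('rim',cv2.minAreaRect(Q[m][:,:2].astype(np.float32)))
m=(Q[:,2]>.165)&(Q[:,2]<.185);print('guard/plunger',cv2.minAreaRect(Q[m&(Q[:,1]<-.42)][:,:2].astype(np.float32)))
m=m&(Q[:,1]>-.4);print('pl',np.median(Q[m],0),m.sum())
m=(Q[:,2]>.02)&(Q[:,2]<.045);print('floor',np.median(Q[m],0),m.sum())
Q=P[215:310,280:400].reshape(-1,3);m=(Q[:,2]>.035)&(Q[:,2]<.055);print('pan walls',cv2.minAreaRect(Q[m][:,:2].astype(np.float32)),m.sum())
m=Q[:,2]>.09;print('tab',cv2.minAreaRect(Q[m][:,:2].astype(np.float32)),m.sum())
```

```text
4.1 [ 0.6898 -0.011   0.2313] [ 2.2251  2.2163 -0.0017] [ 0.1477  0.6997 -0.3204  1.2834  0.2216  1.1928 -0.1879]
rim ((0.5798171758651733, -0.3345874547958374), (0.33229511976242065, 0.2082340568304062), 1.6968117952346802)
guard/plunger ((0.6217542886734009, -0.43654865026474), (0.25131866335868835, 0.015505737625062466), 1.2850302457809448)
pl [ 0.4578 -0.3385  0.1732] 316
floor [ 0.6318 -0.3442  0.0303] 5732
pan walls ((0.4994330406188965, 0.05350014939904213), (0.18944932520389557, 0.18810221552848816), 3.0209004878997803) 367
tab ((0.45592087507247925, 0.1413787603378296), (0.13465404510498047, 0.017905497923493385), 11.34461784362793) 155
```

View pics/w1.png

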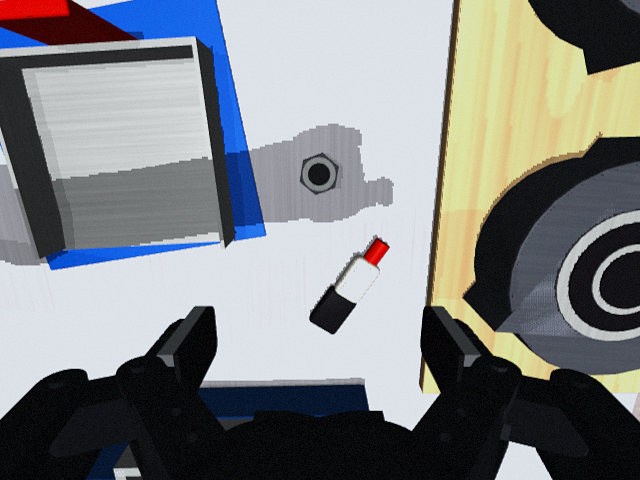

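View pics/zc.png

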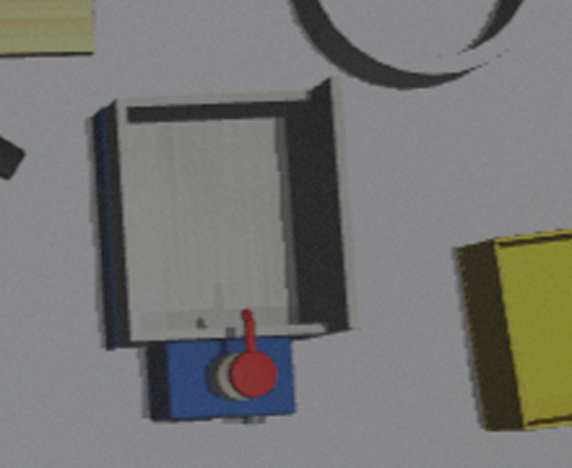

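```bash
cat >> h.py <<'E'
def wnuts(f,z=.022):
    """dark hexagon outlines near bench height in wrist picture f: centre + flat angles"""
    im=cv2.imread(f'pics/{f}.png');s=np.load(f'pics/{f}s.npy');c=cam('wrist',{'tcp_pos':s[:3],'ee_rot':s[3:]});P=cloud(c,np.load(f'pics/{f}.npy'))
    m=((P[...,2]>.012)&(P[...,2]<.03)).astype(np.uint8);cs,_=cv2.findContours(m,0,1)
    for q in cs:
        if cv2.contourArea(q)<250 or cv2.contourArea(q)>4000:continue
        W=ray(c,q[:,0].astype(float),z)[:,:2].astype(np.float32)
        r=cv2.minAreaRect(W);(x,y),_=cv2.minEnclosingCircle(W)
        px=proj(c,[r[0][0],r[0][1],z])[0]
        print('px',px.round(),'ctr',np.round(r[0],4),'sz',np.round(r[1],4),'ang',round(r[2],1))
E
python3 - <<'E'
from h import *
wnuts('w1')
E
```

```text
px [282. 395.] ctr [ 0.6445 -0.2282] sz [0.2037 0.0165] ang 1.2
px [615. 384.] ctr [ 1.0437 -0.2146] sz [0.0585 0.0323] ang 8.9
px [425. 380.] ctr [ 0.8156 -0.2076] sz [0.0192 0.0514] ang 27.2
px [350. 287.] ctr [ 0.7244 -0.0878] sz [0.1199 0.035 ] ang 56.6
px [319. 174.] ctr [0.6904 0.0329] sz [0.0361 0.0405] ang 49.9
px [116. 160.] ctr [0.4916 0.0477] sz [0.1791 0.1821] ang 2.9
px [219. 151.] ctr [0.5933 0.0556] sz [0.0055 0.1862] ang 3.0
```

Emit:
{"fn": "drive_tool", "kwargs": {
  "moves": [
    [[0.2,0,0.3],[0,0,0.06],-0.4],
    [[0.44,0.01,0.6],[0,0,0.1176],-0.4],
    [[0.44,0.01,0.9],[0,0,0.1176],-0.4],
    [[0.44,0.01,1],[0,0,0.1176],-0.4],
    [[0.44,0.01,1],[0,0,0.1176],-0.4],
    [[0.44,0.01,1],[0,0,0.1176],-0.4],
    [[0.44,0.01,1],[0,0,0.1176],-0.4],
    [[0.44,0.01,1],[0,0,0.1176],-0.4]
  ]
}}

```text
time_s: 4.87
tcp_pos: [0.6924, 0.0347, 0.1339]
ee_rot: [2.408, 2.013, 0.006]
wrist_force: [-0.6, 0.2, 0.7]
grip_width: 0.06
grip_force: 0.0
```

Emit:
{"fn": "drive_tool", "kwargs": {
  "moves": [
    [[0,0,0.3],[0,0,0],-0.4],
    [[0,0,0.6],[0,0,0],-0.4],
    [[0,0,0.8],[0,0,0],-0.4],
    [[0,0,0.95],[0,0,0],-0.4],
    [[0,0,1],[0,0,0],-0.4],
    [[0,0,1],[0,0,0],-0.4],
    [[0,0,1],[0,0,0],-0.4],
    [[0,0,1],[0,0,0],-0.4]
  ]
}}

```text
time_s: 5.53
tcp_pos: [0.6923, 0.036, 0.0335]
ee_rot: [2.407, 2.015, 0.005]
wrist_force: [0.2, 0.4, 0.3]
grip_width: 0.0596
grip_force: 0.0
```

Emit:
{"fn": "drive_tool", "kwargs": {
  "moves": [
    [[0,0,0.1],[0,0,0],-0.4],
    [[0,0,0.2],[0,0,0],-0.4],
    [[0,0,0.26],[0,0,0],-0.4],
    [[0,0,0.26],[0,0,0],1],
    [[0,0,0.26],[0,0,0],1],
    [[0,0,0.26],[0,0,0],1],
    [[0,0,0.26],[0,0,0],1],
    [[0,0,0.26],[0,0,0],1]
  ]
}}

```text
time_s: 6.2
tcp_pos: [0.6909, 0.036, 0.0055]
ee_rot: [2.408, 2.017, 0.001]
wrist_force: [0.5, 0.8, -0.5]
grip_width: 0.0352
grip_force: 41.8
```

Emit:
{"fn": "drive_tool", "kwargs": {
  "moves": [
    [[0,0,-0.3],[0,0,0],1],
    [[0,0,-0.6],[0,0,0],1],
    [[0,-0.2,-0.7],[0,0,0],1],
    [[0,-0.5,-0.7],[0,0,0],1],
    [[0,-0.8,-0.7],[0,0,0],1],
    [[0,-1,-0.7],[0,0,0],1],
    [[0,-1,-0.7],[0,0,0],1],
    [[0,-1,-0.7],[0,0,0],1]
  ]
}}

```text
time_s: 6.87
tcp_pos: [0.5917, 0.0539, 0.076]
ee_rot: [2.407, 2.018, 0.001]
wrist_force: [0.2, -1.0, -1.5]
grip_width: 0.035
grip_force: 41.8
```

Emit:
{"fn": "drive_tool", "kwargs": {
  "moves": [
    [[-0.1,-0.1,0],[0,0,-0.05],1],
    [[-0.3,-0.38,0],[0,0,-0.1176],1],
    [[-0.336,-0.384,0],[0,0,-0.1176],1],
    [[-0.336,-0.384,0],[0,0,-0.1176],1],
    [[-0.336,-0.384,0.2],[0,0,-0.1176],1],
    [[-0.336,-0.384,0.4],[0,0,-0.1176],1],
    [[-0.336,-0.384,0.55],[0,0,-0.1176],1],
    [[-0.336,-0.384,0.55],[0,0,-0.1176],1]
  ]
}}

```text
time_s: 7.53
tcp_pos: [0.5488, 0.0273, 0.0178]
ee_rot: [-2.221, -2.219, 0.003]
wrist_force: [-0.2, -0.6, -0.7]
grip_width: 0.0353
grip_force: 41.8
```

Emit:
{"fn": "drive_tool", "kwargs": {
  "moves": [
    [[0,0,0.07],[0,0,0],1],
    [[0,0,0.07],[0,0,0],1],
    [[0,0,0.07],[0,0,0],-0.17],
    [[0,0,0.07],[0,0,0],-0.17],
    [[0,0,-0.1],[0,0,0],-0.17],
    [[0,0,-0.4],[0,0,0],-0.17],
    [[0,0,-0.7],[0,0,0],-0.17],
    [[0,0,-0.9],[0,0,0],-0.17]
  ]
}}

```text
time_s: 8.2
tcp_pos: [0.5501, 0.0275, 0.1138]
ee_rot: [2.219, 2.219, 0.006]
wrist_force: [-0.3, -0.8, 0.5]
grip_width: 0.0499
grip_force: 0.0
```

Emit:
{"fn": "drive_tool", "kwargs": {
  "moves": [
    [[0.1,0,-0.3],[0,0,0],-0.4],
    [[0.3,0.1,-0.6],[0,0,0],-0.4],
    [[0.6,0.2,-0.9],[0,0,0],-0.4],
    [[0.9,0.25,-1],[0,0,0],-0.4],
    [[1,0.25,-1],[0,0,0],-0.4],
    [[1,0.25,-1],[0,0,0],-0.4],
    [[1,0.25,-1],[0,0,0],-0.4],
    [[1,0.25,-1],[0,0,0],-0.4]
  ]
}}

```text
time_s: 8.87
tcp_pos: [0.5729, 0.1245, 0.2094]
ee_rot: [2.224, 2.219, -0.005]
wrist_force: [-0.4, -1.1, -0.1]
grip_width: 0.0598
grip_force: 0.0
```

Emit:
{"fn": "drive_tool", "kwargs": {
  "moves": [
    [[0.3,0.1,-0.2],[0,0,0],-0.4],
    [[0.6,0.2,-0.4],[0,0,0],-0.4],
    [[0.9,0.25,-0.4],[0,0,0],-0.4],
    [[1,0.25,-0.4],[0,0,0],-0.4],
    [[1,0.25,-0.4],[0,0,0],-0.4],
    [[1,0.25,-0.4],[0,0,0],-0.4],
    [[1,0.25,-0.4],[0,0,0],-0.4],
    [[1,0.25,-0.4],[0,0,0],-0.4]
  ]
}}

```text
time_s: 9.53
tcp_pos: [0.5989, 0.2237, 0.2497]
ee_rot: [2.225, 2.216, -0.004]
wrist_force: [-0.0, -0.0, 0.3]
grip_width: 0.0597
grip_force: 0.0
```

```bash
cat >> h.py <<'E'
def wshot(f):
    s=arm.state();print(s['time_s'],s['tcp_pos'],s['ee_rot']);np.save(f'pics/{f}s.npy',np.r_[s['tcp_pos'],s['ee_rot']]);shot('wrist',f)
E
python3 - <<'E'
from h import *
wshot('w2');wnuts('w2')
E
```

```text
9.5333 [0.5989 0.2237 0.2497] [ 2.2251  2.216  -0.0042]
px [483. 464.] ctr [ 0.8208 -0.122 ] sz [0.0481 0.1014] ang 35.9
px [279. 372.] ctr [0.5489 0.0252] sz [0.0508 0.0372] ang 88.6
px [160. 332.] ctr [0.4078 0.0813] sz [0.0111 0.0769] ang 3.0
px [256. 278.] ctr [0.5267 0.1499] sz [0.0193 0.1278] ang 81.9
px [380. 182.] ctr [0.664  0.2582] sz [0.0404 0.0372] ang 45.2
px [168. 184.] ctr [0.4399 0.2568] sz [0.0288 0.0451] ang 46.4
px [259. 177.] ctr [0.5366 0.264 ] sz [0.041  0.0366] ang 63.1
px [218. 130.] ctr [0.4975 0.3105] sz [0.0532 0.0166] ang 40.8
px [ 63. 109.] ctr [0.3458 0.3307] sz [0.0473 0.0306] ang 42.1
px [265.  28.] ctr [0.55   0.4005] sz [0.0269 0.0453] ang 56.0
```

View pics/w2.png

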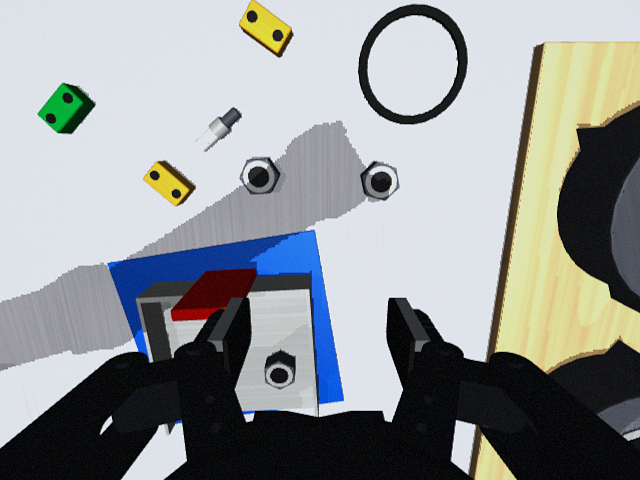

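Emit:
{"fn": "drive_tool", "kwargs": {
  "moves": [
    [[0.15,0.25,0.2],[0,0,-0.07],-0.4],
    [[0.3,0.5,0.5],[0,0,-0.14],-0.4],
    [[0.34,0.65,0.8],[0,0,-0.1745],-0.4],
    [[0.34,0.65,1],[0,0,-0.1745],-0.4],
    [[0.34,0.65,1],[0,0,-0.1745],-0.4],
    [[0.34,0.65,1],[0,0,-0.1745],-0.4],
    [[0.34,0.65,1],[0,0,-0.1745],-0.4],
    [[0.34,0.65,1],[0,0,-0.1745],-0.4]
  ]
}}

```text
time_s: 10.25
tcp_pos: [0.6646, 0.2615, 0.1534]
ee_rot: [1.912, 2.49, 0.007]
wrist_force: [-0.0, 0.5, 0.4]
grip_width: 0.0597
grip_force: 0.0
```

Emit:
{"fn": "drive_tool", "kwargs": {
  "moves": [
    [[0,0,0.3],[0,0,0],-0.4],
    [[0,0,0.6],[0,0,0],-0.4],
    [[0,0,0.9],[0,0,0],-0.4],
    [[0,0,1],[0,0,0],-0.4],
    [[0,0,1],[0,0,0],-0.4],
    [[0,0,1],[0,0,0],-0.4],
    [[0,0,1],[0,0,0],-0.4],
    [[0,0,1],[0,0,0],-0.4]
  ]
}}

```text
time_s: 10.92
tcp_pos: [0.6653, 0.2621, 0.0534]
ee_rot: [1.912, 2.49, 0.008]
wrist_force: [0.6, -0.7, -0.5]
grip_width: 0.06
grip_force: 0.0
```

Emit:
{"fn": "drive_tool", "kwargs": {
  "moves": [
    [[0,0,0.15],[0,0,0],-0.4],
    [[0,0,0.3],[0,0,0],-0.4],
    [[0,0,0.44],[0,0,0],-0.4],
    [[0,0,0.44],[0,0,0],-0.4],
    [[0,0,0.44],[0,0,0],1],
    [[0,0,0.44],[0,0,0],1],
    [[0,0,0.44],[0,0,0],1],
    [[0,0,0.44],[0,0,0],1]
  ]
}}

```text
time_s: 11.58
tcp_pos: [0.6641, 0.2615, 0.0071]
ee_rot: [1.912, 2.492, 0.002]
wrist_force: [0.1, 0.2, -0.6]
grip_width: 0.0349
grip_force: 41.7
```

Emit:
{"fn": "drive_tool", "kwargs": {
  "moves": [
    [[0,0,-0.35],[0,0,0],1],
    [[0,0,-0.7],[0,0,0],1],
    [[-0.2,-0.2,-0.9],[0,0,0],1],
    [[-0.45,-0.45,-1],[0,0,0],1],
    [[-0.7,-0.7,-1],[0,0,0],1],
    [[-0.76,-0.81,-1],[0,0,0],1],
    [[-0.76,-0.81,-1],[0,0,0],1],
    [[-0.76,-0.81,-1],[0,0,0],1]
  ]
}}

```text
time_s: 12.25
tcp_pos: [0.6053, 0.1664, 0.1072]
ee_rot: [1.914, 2.491, 0.002]
wrist_force: [-0.4, -0.0, -0.4]
grip_width: 0.0353
grip_force: 41.8
```

Emit:
{"fn": "drive_tool", "kwargs": {
  "moves": [
    [[-0.25,-0.25,0],[0,0,0.07],1],
    [[-0.5,-0.5,0],[0,0,0.14],1],
    [[-0.76,-0.81,0],[0,0,0.1745],1],
    [[-0.76,-0.81,0],[0,0,0.1745],1],
    [[-0.76,-0.81,0.2],[0,0,0.1745],1],
    [[-0.76,-0.81,0.5],[0,0,0.1745],1],
    [[-0.76,-0.81,0.8],[0,0,0.1745],1],
    [[-0.76,-0.81,0.85],[0,0,0.1745],1]
  ]
}}

```text
time_s: 12.92
tcp_pos: [0.5445, 0.0738, 0.0174]
ee_rot: [-2.215, -2.221, 0.007]
wrist_force: [-0.7, 0.1, -0.9]
grip_width: 0.0347
grip_force: 41.7
```

Emit:
{"fn": "drive_tool", "kwargs": {
  "moves": [
    [[0,0,0.06],[0,0,0],1],
    [[0,0,0.06],[0,0,0],1],
    [[0,0,0.06],[0,0,0],-0.17],
    [[0,0,0.06],[0,0,0],-0.17],
    [[0,0,-0.1],[0,0,0],-0.17],
    [[0,0,-0.4],[0,0,0],-0.17],
    [[0,0,-0.7],[0,0,0],-0.17],
    [[0,0,-1],[0,0,0],-0.17]
  ]
}}

```text
time_s: 13.58
tcp_pos: [0.5468, 0.0726, 0.124]
ee_rot: [2.221, 2.221, 0.003]
wrist_force: [1.1, 0.2, 0.5]
grip_width: 0.05
grip_force: 0.0
```

Emit:
{"fn": "drive_tool", "kwargs": {
  "moves": [
    [[0,0,-0.3],[0,0,-0.05],-0.4],
    [[0.1,0,-0.6],[0,0,-0.12],-0.4],
    [[0.4,-0.03,-0.6],[0,0,-0.19],-0.4],
    [[0.7,-0.05,-0.6],[0,0,-0.26],-0.4],
    [[0.95,-0.05,-0.6],[0,0,-0.33],-0.4],
    [[0.95,-0.05,-0.6],[0,0,-0.384],-0.4],
    [[0.95,-0.05,-0.6],[0,0,-0.384],-0.4],
    [[0.95,-0.05,-0.6],[0,0,-0.384],-0.4]
  ]
}}

```text
time_s: 14.25
tcp_pos: [0.5418, 0.1668, 0.1823]
ee_rot: [1.502, 2.757, 0.001]
wrist_force: [0.6, -0.8, -0.1]
grip_width: 0.0603
grip_force: 0.0
```

Emit:
{"fn": "drive_tool", "kwargs": {
  "moves": [
    [[0.3,0.15,0],[0,0,0],-0.4],
    [[0.6,0.3,0.2],[0,0,0],-0.4],
    [[0.84,0.48,0.5],[0,0,0],-0.4],
    [[0.84,0.48,0.8],[0,0,0],-0.4],
    [[0.84,0.48,1],[0,0,0],-0.4],
    [[0.84,0.48,1],[0,0,0],-0.4],
    [[0.84,0.48,1],[0,0,0],-0.4],
    [[0.84,0.48,1],[0,0,0],-0.4]
  ]
}}

```text
time_s: 14.92
tcp_pos: [0.5374, 0.2634, 0.0829]
ee_rot: [1.502, 2.757, 0.003]
wrist_force: [0.1, -1.1, -0.1]
grip_width: 0.0599
grip_force: 0.0
```

Run:
```python
from h import *
wshot('w3');wnuts('w3')
```

```text
14.9167 [0.5374 0.2634 0.0829] [1.502  2.7569 0.0031]
px [249. 410.] ctr [0.5547 0.1465] sz [0.0281 0.017 ] ang 2.9
px [  9. 397.] ctr [0.4086 0.0654] sz [0.0099 0.0791] ang 3.1
px [101. 338.] ctr [0.444  0.1432] sz [0.0965 0.0242] ang 13.5
px [317. 262.] ctr [0.5352 0.2651] sz [0.0359 0.043 ] ang 34.1
px [171. 187.] ctr [0.4391 0.2581] sz [0.029  0.0435] ang 46.5
px [302. 159.] ctr [0.4946 0.3121] sz [0.0523 0.0164] ang 39.2
```

Emit:
{"fn": "drive_tool", "kwargs": {
  "moves": [
    [[0,0,0.2],[0,0,0],-0.4],
    [[-0.02,0,0.5],[0,0,0],-0.4],
    [[0.02,-0.01,0.78],[0,0,0],-0.4],
    [[0.02,-0.01,0.78],[0,0,0],-0.4],
    [[0.02,-0.01,0.78],[0,0,0],1],
    [[0.02,-0.01,0.78],[0,0,0],1],
    [[0.02,-0.01,0.78],[0,0,0],1],
    [[0.02,-0.01,0.78],[0,0,0],1]
  ]
}}

```text
time_s: 15.63
tcp_pos: [0.5358, 0.2661, 0.0059]
ee_rot: [1.499, 2.758, 0.007]
wrist_force: [0.3, -0.3, 5.5]
grip_width: 0.0348
grip_force: 40.9
```

Emit:
{"fn": "drive_tool", "kwargs": {
  "moves": [
    [[0,0,-0.35],[0,0,0],1],
    [[0,0,-0.7],[0,0,0],1],
    [[0,0,-1],[0,0,0],1],
    [[-0.1,-0.15,-1],[0,0,0],1],
    [[-0.3,-0.4,-1],[0,0,0],1],
    [[-0.3,-0.4,-1],[0,0,0],1],
    [[-0.3,-0.4,-1],[0,0,0],1],
    [[-0.3,-0.4,-1],[0,0,0],1]
  ]
}}

```text
time_s: 16.3
tcp_pos: [0.5173, 0.2183, 0.1042]
ee_rot: [1.5, 2.76, 0.003]
wrist_force: [-0.2, -0.6, -0.6]
grip_width: 0.035
grip_force: 40.5
```

Emit:
{"fn": "drive_tool", "kwargs": {
  "moves": [
    [[0,0,-0.3],[0,0,0],1],
    [[0,0,-0.5],[0,0,0],1],
    [[-0.2,-0.25,-0.5],[0,0,0],1],
    [[-0.4,-0.5,-0.5],[0,0,0],1],
    [[-0.65,-0.8,-0.5],[0,0,0],1],
    [[-0.65,-0.8,-0.5],[0,0,0],1],
    [[-0.65,-0.8,-0.5],[0,0,0],1],
    [[-0.65,-0.8,-0.5],[0,0,0],1]
  ]
}}

```text
time_s: 16.97
tcp_pos: [0.4858, 0.1216, 0.1539]
ee_rot: [1.498, 2.761, 0.004]
wrist_force: [0.3, -0.0, -1.0]
grip_width: 0.0351
grip_force: 40.5
```

Emit:
{"fn": "drive_tool", "kwargs": {
  "moves": [
    [[-0.2,-0.25,0],[0,0,0.07],1],
    [[-0.4,-0.5,0],[0,0,0.14],1],
    [[-0.64,-0.79,0],[0,0,0.21],1],
    [[-0.64,-0.79,0],[0,0,0.28],1],
    [[-0.64,-0.79,0.2],[0,0,0.34],1],
    [[-0.64,-0.79,0.4],[0,0,0.384],1],
    [[-0.64,-0.79,0.6],[0,0,0.384],1],
    [[-0.64,-0.79,0.6],[0,0,0.384],1]
  ]
}}

```text
time_s: 17.63
tcp_pos: [0.4527, 0.0256, 0.0909]
ee_rot: [-2.214, -2.223, 0.004]
wrist_force: [-0.6, 0.0, -1.5]
grip_width: 0.0353
grip_force: 40.5
```

Emit:
{"fn": "drive_tool", "kwargs": {
  "moves": [
    [[-0.02,0.03,0.3],[0,0,0],1],
    [[-0.02,0.03,0.6],[0,0,0],1],
    [[-0.02,0.03,0.77],[0,0,0],1],
    [[-0.02,0.03,0.77],[0,0,0],1],
    [[-0.02,0.03,0.77],[0,0,0],-0.17],
    [[-0.02,0.03,0.77],[0,0,0],-0.17],
    [[-0.02,0.03,0.6],[0,0,0],-0.17],
    [[-0.02,0.03,0.2],[0,0,0],-0.17]
  ]
}}

```text
time_s: 18.3
tcp_pos: [0.4551, 0.0217, 0.0726]
ee_rot: [-2.217, -2.22, 0.007]
wrist_force: [0.4, -0.2, 0.5]
grip_width: 0.0501
grip_force: 0.0
```

Emit:
{"fn": "drive_tool", "kwargs": {
  "moves": [
    [[0,0,-0.3],[0,0,0],-0.17],
    [[0,0,-0.6],[0,0,0],-0.17],
    [[0,0,-0.8],[0,0,0],0],
    [[0.3,0,-0.9],[0,0,-0.07],0],
    [[0.6,0,-0.9],[0,0,-0.14],0],
    [[0.9,0,-0.9],[0,0,-0.21],0],
    [[1,0,-0.9],[0,0,-0.21],0],
    [[1,0,-0.9],[0,0,-0.21],0]
  ]
}}

```text
time_s: 18.97
tcp_pos: [0.457, 0.1252, 0.1655]
ee_rot: [1.838, 2.546, 0.008]
wrist_force: [-0.4, 0.2, 0.0]
grip_width: 0.0428
grip_force: 0.0
```

Run:
```python
from h import *
wshot('w4');wnuts('w4')
```

```text
18.9667 [0.457  0.1252 0.1655] [1.8381 2.5459 0.0078]
px [622. 426.] ctr [0.8134 0.0314] sz [0.0338 0.092 ] ang 32.9
px [364. 363.] ctr [0.5381 0.0186] sz [0.0157 0.0473] ang 32.9
px [287. 337.] ctr [0.4606 0.0222] sz [0.032  0.0503] ang 11.4
px [403. 309.] ctr [0.5529 0.0828] sz [0.0122 0.0393] ang 64.8
px [443. 308.] ctr [0.5867 0.0956] sz [0.0105 0.0797] ang 2.9
px [331. 212.] ctr [0.462  0.1464] sz [0.1241 0.0146] ang 13.7
px [348.  65.] ctr [0.4374 0.2552] sz [0.0269 0.0441] ang 46.5
px [445.  15.] ctr [0.4932 0.308 ] sz [0.0536 0.0165] ang 39.3
```

Emit:
{"fn": "drive_tool", "kwargs": {
  "moves": [
    [[0.3,0.05,0],[0,0,-0.07],0.07],
    [[0.6,0.1,0],[0,0,-0.14],0.07],
    [[0.9,0.2,0],[0,0,-0.21],0.07],
    [[1,0.2,0.1],[0,0,-0.28],0.07],
    [[1,0.2,0.3],[0,0,-0.33],0.07],
    [[1,0.2,0.3],[0,0,-0.33],0.07],
    [[1,0.2,0.3],[0,0,-0.33],0.07],
    [[1,0.2,0.3],[0,0,-0.33],0.07]
  ]
}}

```text
time_s: 19.68
tcp_pos: [0.4456, 0.2209, 0.1339]
ee_rot: [1.173, 2.913, -0.001]
wrist_force: [0.7, -0.7, -0.3]
grip_width: 0.0396
grip_force: 0.0
```

Emit:
{"fn": "drive_tool", "kwargs": {
  "moves": [
    [[0.15,0.1,0],[0,0,0],0.07],
    [[0.256,0.167,0.3],[0,0,0],0.07],
    [[0.256,0.167,0.6],[0,0,0],0.07],
    [[0.256,0.167,0.8],[0,0,0],0.07],
    [[0.256,0.167,0.8],[0,0,0],0.07],
    [[0.256,0.167,0.8],[0,0,0],0.07],
    [[0.256,0.167,0.8],[0,0,0],0.07],
    [[0.256,0.167,0.8],[0,0,0],0.07]
  ]
}}

```text
time_s: 20.35
tcp_pos: [0.4391, 0.2528, 0.0552]
ee_rot: [1.168, 2.914, 0.005]
wrist_force: [-0.2, 0.7, 0.5]
grip_width: 0.0399
grip_force: 0.0
```

Run:
```python
from h import *
wshot('w5');wnuts('w5')
```

```text
20.35 [0.4391 0.2528 0.0552] [1.1677 2.914  0.0045]
px [462. 275.] ctr [0.4893 0.312 ] sz [0.0529 0.0166] ang 39.5
px [321. 274.] ctr [0.4362 0.2575] sz [0.0257 0.0455] ang 46.6
px [631. 243.] ctr [0.5368 0.3874] sz [0.0079 0.0462] ang 61.0
```

Emit:
{"fn": "drive_tool", "kwargs": {
  "moves": [
    [[0.05,0.01,0.2],[0,0,0],0.07],
    [[0.05,0.01,0.4],[0,0,0],0.07],
    [[0.05,0.01,0.495],[0,0,0],0.07],
    [[0.05,0.01,0.495],[0,0,0],0.07],
    [[0.05,0.01,0.495],[0,0,0],1],
    [[0.05,0.01,0.495],[0,0,0],1],
    [[0.05,0.01,0.495],[0,0,0],1],
    [[0.05,0.01,0.495],[0,0,0],1]
  ]
}}

```text
time_s: 21.07
tcp_pos: [0.4354, 0.2568, 0.0047]
ee_rot: [1.167, 2.916, 0.002]
wrist_force: [0.2, 0.2, 0.9]
grip_width: 0.0247
grip_force: 40.9
```

Emit:
{"fn": "drive_tool", "kwargs": {
  "moves": [
    [[0,0,-0.35],[0,0,0],1],
    [[0,0,-0.7],[0,0,0],1],
    [[0,0,-1],[0,0,0],1],
    [[0,0,-1],[0,0,0],1],
    [[-0.2,-0.2,-1],[0,0,0],1],
    [[-0.2,-0.2,-1],[0,0,0],1],
    [[-0.2,-0.2,-1],[0,0,0],1],
    [[-0.2,-0.2,-1],[0,0,0],1]
  ]
}}

```text
time_s: 21.73
tcp_pos: [0.4354, 0.2282, 0.1036]
ee_rot: [-1.167, -2.916, 0.0]
wrist_force: [0.8, -0.6, -0.5]
grip_width: 0.0254
grip_force: 40.6
```

Emit:
{"fn": "drive_tool", "kwargs": {
  "moves": [
    [[0,0,-0.3],[0,0,0.07],1],
    [[0,0,-0.5],[0,0,0.14],1],
    [[-0.2,-0.2,-0.5],[0,0,0.21],1],
    [[-0.5,-0.45,-0.5],[0,0,0.28],1],
    [[-0.8,-0.7,-0.5],[0,0,0.35],1],
    [[-1,-0.9,-0.5],[0,0,0.42],1],
    [[-1,-0.9,-0.5],[0,0,0.49],1],
    [[-1,-0.9,-0.5],[0,0,0.54],1]
  ]
}}

```text
time_s: 22.4
tcp_pos: [0.446, 0.0925, 0.1535]
ee_rot: [2.231, 2.212, -0.001]
wrist_force: [0.2, -0.4, -0.9]
grip_width: 0.0253
grip_force: 40.6
```

Emit:
{"fn": "drive_tool", "kwargs": {
  "moves": [
    [[-0.2,0.02,0],[0,0,0],1],
    [[-0.2,0.02,0],[0,0,0],1],
    [[-0.2,0.02,0],[0,0,0],1],
    [[-0.2,0.02,0.3],[0,0,0],1],
    [[-0.2,0.02,0.6],[0,0,0],1],
    [[-0.2,0.02,0.8],[0,0,0],1],
    [[-0.2,0.02,0.8],[0,0,0],1],
    [[-0.2,0.02,0.8],[0,0,0],1]
  ]
}}

```text
time_s: 23.07
tcp_pos: [0.4473, 0.0756, 0.0733]
ee_rot: [-2.218, -2.222, 0.002]
wrist_force: [0.2, -0.3, -0.5]
grip_width: 0.0252
grip_force: 40.5
```

Emit:
{"fn": "drive_tool", "kwargs": {
  "moves": [
    [[-0.08,0.06,0.2],[0,0,0],1],
    [[-0.08,0.06,0.4],[0,0,0],1],
    [[-0.08,0.06,0.6],[0,0,0],1],
    [[-0.08,0.06,0.6],[0,0,0],1],
    [[-0.08,0.06,0.6],[0,0,0],0.07],
    [[-0.08,0.06,0.6],[0,0,0],0.07],
    [[-0.08,0.06,0.4],[0,0,0],0.07],
    [[-0.08,0.06,0],[0,0,0],0.07]
  ]
}}

```text
time_s: 23.73
tcp_pos: [0.4522, 0.0662, 0.0734]
ee_rot: [-2.218, -2.22, 0.007]
wrist_force: [0.1, -0.0, -0.0]
grip_width: 0.0399
grip_force: 0.0
```

Emit:
{"fn": "drive_tool", "kwargs": {
  "moves": [
    [[0,0,-0.3],[0,0,0],0.07],
    [[0,0,-0.6],[0,0,0],0.07],
    [[0,0,-0.9],[0,0,0],0.07],
    [[0.3,0.2,-0.9],[0,0,-0.07],0],
    [[0.6,0.4,-0.9],[0,0,-0.14],0],
    [[0.9,0.6,-0.9],[0,0,-0.14],0],
    [[1,0.9,-0.9],[0,0,-0.14],0],
    [[1,1,-0.9],[0,0,-0.14],0]
  ]
}}

```text
time_s: 24.4
tcp_pos: [0.5574, 0.1712, 0.1669]
ee_rot: [1.97, 2.445, 0.015]
wrist_force: [1.7, 0.0, 0.1]
grip_width: 0.0432
grip_force: 0.0
```

Emit:
{"fn": "drive_tool", "kwargs": {
  "moves": [
    [[0.3,0.1,0],[0,0,-0.07],0],
    [[0.6,0.25,0],[0,0,-0.14],0],
    [[0.9,0.35,0],[0,0,-0.21],0],
    [[1,0.35,0],[0,0,-0.28],0],
    [[1,0.35,0],[0,0,-0.31],0],
    [[1,0.35,0],[0,0,-0.31],0],
    [[1,0.35,0],[0,0,-0.31],0],
    [[1,0.35,0],[0,0,-0.31],0]
  ]
}}

```text
time_s: 25.07
tcp_pos: [0.5677, 0.2703, 0.165]
ee_rot: [1.364, 2.829, 0.001]
wrist_force: [0.3, 0.1, -0.7]
grip_width: 0.0426
grip_force: 0.0
```

Run:
```python
from h import *
wshot('w6');wnuts('w6')
```

```text
25.0667 [0.5677 0.2703 0.165 ] [1.3636 2.8286 0.0007]
px [466. 462.] ctr [0.8421 0.1733] sz [0.0269 0.0796] ang 77.8
px [ 69. 356.] ctr [0.4574 0.0301] sz [0.0731 0.0392] ang 87.2
px [186. 296.] ctr [0.5108 0.1522] sz [0.0216 0.093 ] ang 81.6
px [ 26. 321.] ctr [0.4101 0.0398] sz [0.009  0.1474] ang 3.0
px [ 99. 252.] ctr [0.4301 0.1399] sz [0.0639 0.0129] ang 2.6
px [279. 137.] ctr [0.4953 0.3122] sz [0.0527 0.0164] ang 38.5
px [407.  87.] ctr [0.5487 0.4008] sz [0.0279 0.0437] ang 55.9
```

Emit:
{"fn": "drive_tool", "kwargs": {
  "moves": [
    [[0.3,0.2,0],[0,0,-0.07],0],
    [[0.6,0.4,0],[0,0,-0.14],0],
    [[0.9,0.55,0],[0,0,-0.204],0],
    [[1,0.6,0.1],[0,0,-0.204],0],
    [[1,0.6,0.3],[0,0,-0.204],0],
    [[1,0.6,0.3],[0,0,-0.204],0],
    [[1,0.6,0.3],[0,0,-0.204],0],
    [[1,0.6,0.3],[0,0,-0.204],0]
  ]
}}

```text
time_s: 25.78
tcp_pos: [0.5527, 0.3855, 0.1345]
ee_rot: [0.917, 3.004, -0.0]
wrist_force: [-0.3, 0.2, 0.1]
grip_width: 0.0426
grip_force: 0.0
```

Emit:
{"fn": "drive_tool", "kwargs": {
  "moves": [
    [[0.111,0.105,0.2],[0,0,0],0],
    [[0.111,0.105,0.5],[0,0,0],0],
    [[0.111,0.105,0.8],[0,0,0],0],
    [[0.111,0.105,0.8],[0,0,0],0],
    [[0.111,0.105,0.8],[0,0,0],0],
    [[0.111,0.105,0.8],[0,0,0],0],
    [[0.111,0.105,0.8],[0,0,0],0],
    [[0.111,0.105,0.8],[0,0,0],0]
  ]
}}

```text
time_s: 26.45
tcp_pos: [0.5495, 0.4027, 0.0565]
ee_rot: [0.914, 3.003, 0.006]
wrist_force: [-0.2, 0.6, 0.4]
grip_width: 0.0422
grip_force: 0.0
```

Run:
```python
from h import *
wshot('w7');wnuts('w7')
```

```text
26.45 [0.5495 0.4027 0.0565] [0.9136 3.0034 0.006 ]
px [134. 283.] ctr [0.4934 0.3185] sz [0.0534 0.0171] ang 40.1
px [318. 279.] ctr [0.5479 0.4033] sz [0.0257 0.0456] ang 56.0
px [549.  78.] ctr [0.5248 0.5486] sz [0.0266 0.0633] ang 87.4
```

Emit:
{"fn": "drive_tool", "kwargs": {
  "moves": [
    [[0.02,0,0.2],[0,0,0],0],
    [[0.02,0,0.4],[0,0,0],0],
    [[0.02,0,0.51],[0,0,0],0],
    [[0.02,0,0.51],[0,0,0],0],
    [[0.02,0,0.51],[0,0,0],1],
    [[0.02,0,0.51],[0,0,0],1],
    [[0.02,0,0.51],[0,0,0],1],
    [[0.02,0,0.51],[0,0,0],1]
  ]
}}

```text
time_s: 27.17
tcp_pos: [0.5471, 0.4033, 0.004]
ee_rot: [0.913, 3.005, 0.003]
wrist_force: [-0.3, 0.3, 0.1]
grip_width: 0.0249
grip_force: 41.9
```

Emit:
{"fn": "drive_tool", "kwargs": {
  "moves": [
    [[0,0,-0.35],[0,0,0],1],
    [[0,0,-0.7],[0,0,0],1],
    [[0,-0.1,-1],[0,0,0],1],
    [[-0.1,-0.4,-1],[0,0,0],1],
    [[-0.2,-0.7,-1],[0,0,0],1],
    [[-0.39,-0.9,-1],[0,0,0],1],
    [[-0.39,-0.9,-1],[0,0,0],1],
    [[-0.39,-0.9,-1],[0,0,0],1]
  ]
}}

```text
time_s: 27.83
tcp_pos: [0.5303, 0.3037, 0.1033]
ee_rot: [0.919, 3.002, -0.002]
wrist_force: [-0.3, 0.3, 0.3]
grip_width: 0.025
grip_force: 42.0
```

Emit:
{"fn": "drive_tool", "kwargs": {
  "moves": [
    [[0,-0.2,-0.3],[0,0,0],1],
    [[-0.1,-0.4,-0.55],[0,0,0],1],
    [[-0.2,-0.7,-0.55],[0,0,0],1],
    [[-0.39,-0.9,-0.55],[0,0,0],1],
    [[-0.39,-0.9,-0.55],[0,0,0],1],
    [[-0.39,-0.9,-0.55],[0,0,0],1],
    [[-0.39,-0.9,-0.55],[0,0,0],1],
    [[-0.39,-0.9,-0.55],[0,0,0],1]
  ]
}}

```text
time_s: 28.5
tcp_pos: [0.5109, 0.2124, 0.1582]
ee_rot: [-0.909, -3.007, -0.004]
wrist_force: [-0.7, 0.0, -1.2]
grip_width: 0.025
grip_force: 42.0
```

Emit:
{"fn": "drive_tool", "kwargs": {
  "moves": [
    [[-0.1,-0.3,0],[0,0,0],1],
    [[-0.2,-0.6,0],[0,0,0],1],
    [[-0.39,-0.9,0],[0,0,0],1],
    [[-0.5,-0.9,0],[0,0,0],1],
    [[-0.5,-0.9,0],[0,0,0],1],
    [[-0.5,-0.9,0],[0,0,0],1],
    [[-0.5,-0.9,0],[0,0,0],1],
    [[-0.5,-0.9,0],[0,0,0],1]
  ]
}}

```text
time_s: 29.17
tcp_pos: [0.5023, 0.11, 0.1581]
ee_rot: [-0.907, -3.007, -0.003]
wrist_force: [0.2, 0.4, -1.3]
grip_width: 0.0248
grip_force: 42.0
```

Emit:
{"fn": "drive_tool", "kwargs": {
  "moves": [
    [[-0.15,-0.25,0],[0,0,-0.07],1],
    [[-0.28,-0.5,0],[0,0,-0.14],1],
    [[-0.28,-0.5,0],[0,0,-0.21],1],
    [[-0.28,-0.5,0],[0,0,-0.28],1],
    [[-0.28,-0.5,0],[0,0,-0.35],1],
    [[-0.28,-0.5,0],[0,0,-0.396],1],
    [[-0.28,-0.5,0],[0,0,-0.396],1],
    [[-0.28,-0.5,0],[0,0,-0.396],1]
  ]
}}

```text
time_s: 29.83
tcp_pos: [0.4981, 0.0514, 0.1579]
ee_rot: [-0.007, 3.142, 0.002]
wrist_force: [-0.8, -0.4, -0.4]
grip_width: 0.025
grip_force: 41.9
```

Run:
```python
from h import *
wshot('w8');s=arm.state();print(s['joints'],s['grip_width'])
```

```text
29.8333 [0.4981 0.0514 0.1579] [-0.0067  3.1416  0.0016]
[ 0.4226  0.6233 -0.879   1.9229  0.6164  0.8894  0.8025] 0.02519199523895038
```

View pics/w8.png

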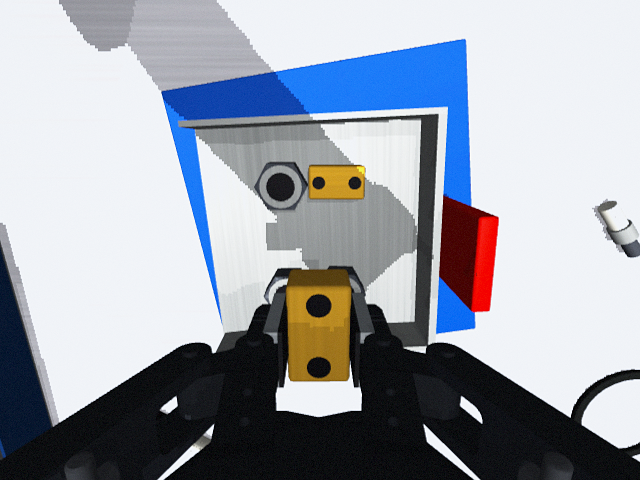

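Emit:
{"fn": "drive_tool", "kwargs": {
  "moves": [
    [[0,0,0.3],[0,0,0],1],
    [[0,0,0.6],[0,0,0],1],
    [[0,0,0.9],[0,0,0],1],
    [[0,0,1],[0,0,0],1],
    [[0,0,1],[0,0,0],1],
    [[0,0,1],[0,0,0],1],
    [[0,0,1],[0,0,0],1],
    [[0,0,1],[0,0,0],1]
  ]
}}

```text
time_s: 30.55
tcp_pos: [0.4995, 0.0507, 0.0595]
ee_rot: [-0.006, 3.138, 0.001]
wrist_force: [0.4, 0.6, -1.2]
grip_width: 0.0247
grip_force: 41.9
```

Emit:
{"fn": "drive_tool", "kwargs": {
  "moves": [
    [[0,0,0.2],[0,0,0],1],
    [[0,0,0.45],[0,0,0],1],
    [[0,0,0.45],[0,0,0],1],
    [[0,0,0.45],[0,0,0],0.07],
    [[0,0,0.45],[0,0,0],0.07],
    [[0,0,0.3],[0,0,0],0.07],
    [[0,0,0],[0,0,0],0.07],
    [[0,0,-0.3],[0,0,0],0.07]
  ]
}}

```text
time_s: 31.22
tcp_pos: [0.4981, 0.0505, 0.0898]
ee_rot: [0.008, -3.142, -0.001]
wrist_force: [0.9, 0.4, 0.2]
grip_width: 0.0395
grip_force: 0.0
```

Emit:
{"fn": "drive_tool", "kwargs": {
  "moves": [
    [[0,0,-0.3],[0,0,0],0.07],
    [[0,0,-0.6],[0,0,0],0.07],
    [[0,0,-0.9],[0,0,0],0.07],
    [[0,0,-1],[0,0,0],0.07],
    [[0,0,-1],[0,0,0],-0.4],
    [[0,0,-1],[0,0,0],-0.4],
    [[0,0,-1],[0,0,0],-0.4],
    [[0,0,-1],[0,0,0],-0.4]
  ]
}}

```text
time_s: 31.88
tcp_pos: [0.4972, 0.0497, 0.1865]
ee_rot: [0.007, -3.139, 0.001]
wrist_force: [-0.1, 0.3, -0.6]
grip_width: 0.0598
grip_force: 0.0
```

Run:
```python
from h import *
wshot('w9');shot('top','top9');d=np.load('pics/w9.npy')
im=cv2.imread('pics/w9.png');t=cv2.imread('pics/top9.png')[120:350,130:430]
o=np.hstack([cv2.resize(im,(400,300)),cv2.resize(t,(400,300))]);cv2.imwrite('pics/c9.png',o)
s=np.load('pics/w9s.npy');c=cam('wrist',{'tcp_pos':s[:3],'ee_rot':s[3:]});P=cloud(c,d).reshape(-1,3)
h=cv2.cvtColor(im,cv2.COLOR_BGR2HSV).reshape(-1,3)
red=((h[:,0]<8)|(h[:,0]>172))&(h[:,1]>150)
q=P[red&(P[:,2]>.1)&(P[:,2]<.12)];print('tab top',cv2.minAreaRect(q[:,:2].astype(np.float32)),len(q),np.median(q[:,2]))
q=P[(P[:,2]>.041)&(P[:,2]<.053)&(P[:,0]<.65)];print('walls',cv2.minAreaRect(q[:,:2].astype(np.float32)),len(q))
```

```text
31.8833 [0.4972 0.0497 0.1865] [ 0.0066 -3.1386  0.0008]
tab top ((0.49336642026901245, 0.14837685227394104), (0.058578137308359146, 0.011990261264145374), 2.8510751724243164) 1770 0.10772170109993055
walls ((0.514430046081543, -0.046241432428359985), (0.20362696051597595, 0.40760254859924316), 10.06529426574707) 5903
```

View pics/c9.png

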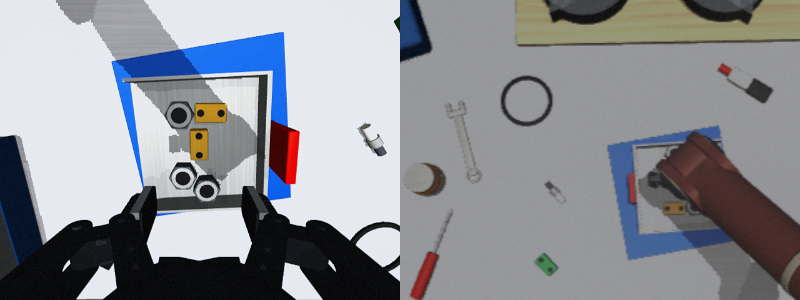

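Emit:
{"fn": "drive_tool", "kwargs": {
  "moves": [
    [[0,0.3,0],[0,0,-0.03],-0.4],
    [[0.04,0.6,0],[0,0,-0.03],-0.4],
    [[0.04,0.99,0],[0,0,-0.03],-0.4],
    [[0.04,0.99,0],[0,0,-0.03],-0.4],
    [[0.04,0.99,0.2],[0,0,-0.03],-0.4],
    [[0.04,0.99,0.4],[0,0,-0.03],-0.4],
    [[0.04,0.99,0.6],[0,0,-0.03],-0.4],
    [[0.04,0.99,0.6],[0,0,-0.03],-0.4]
  ]
}}

```text
time_s: 32.65
tcp_pos: [0.4912, 0.1476, 0.1239]
ee_rot: [0.078, -3.132, 0.005]
wrist_force: [-0.5, -0.1, 0.1]
grip_width: 0.0602
grip_force: 0.0
```

Run:
```python
from h import *
wshot('w10');d=np.load('pics/w10.npy');im=cv2.imread('pics/w10.png')
s=np.load('pics/w10s.npy');c=cam('wrist',{'tcp_pos':s[:3],'ee_rot':s[3:]});P=cloud(c,d).reshape(-1,3)
h=cv2.cvtColor(im,cv2.COLOR_BGR2HSV).reshape(-1,3)
red=((h[:,0]<8)|(h[:,0]>172))&(h[:,1]>150)
q=P[red&(P[:,2]>.1)&(P[:,2]<.12)];print('tab top',cv2.minAreaRect(q[:,:2].astype(np.float32)),len(q),np.median(q[:,2]))
```

```text
32.65 [0.4912 0.1476 0.1239] [ 0.0784 -3.1325  0.0046]
tab top ((0.49302366375923157, 0.14891444146633148), (0.058895986527204514, 0.011532638221979141), 3.4316160678863525) 2576 0.10795024595584136
```

Emit:
{"fn": "drive_tool", "kwargs": {
  "moves": [
    [[-0.02,0.01,0.2],[0,0,0],-0.4],
    [[-0.02,0.01,0.4],[0,0,0],-0.4],
    [[-0.02,0.01,0.57],[0,0,0],-0.4],
    [[-0.02,0.01,0.57],[0,0,0],-0.4],
    [[-0.02,0.01,0.57],[0,0,0],1],
    [[-0.02,0.01,0.57],[0,0,0],1],
    [[-0.02,0.01,0.57],[0,0,0],1],
    [[-0.02,0.01,0.57],[0,0,0],1]
  ],
  "squeeze": 120
}}

```text
time_s: 33.37
tcp_pos: [0.4966, 0.15, 0.0722]
ee_rot: [-0.077, 3.138, -0.001]
wrist_force: [-0.6, -4.8, 16.4]
grip_width: 0.0115
grip_force: 22.0
```

Emit:
{"fn": "drive_tool", "kwargs": {
  "moves": [
    [[0,0,0],[0,0,0],1],
    [[0,0,-0.05],[0,0,0],1],
    [[0,0,-0.1],[0,0,0],1],
    [[0,0,-0.2],[0,0,0],1],
    [[0,0,-0.3],[0,0,0],1],
    [[0,0,-0.4],[0,0,0],1],
    [[0,0,-0.5],[0,0,0],1],
    [[0,0,-0.5],[0,0,0],1]
  ]
}}

```text
time_s: 34.03
tcp_pos: [0.497, 0.1512, 0.1233]
ee_rot: [-0.077, 3.136, 0.003]
wrist_force: [0.6, 0.1, -5.9]
grip_width: 0.0103
grip_force: 117.3
```

Run:
```python
from h import *
wshot('w11');s=arm.state();print(s['joints'],s['moment'])
im=cv2.imread('pics/w11.png');shot('side','side11');b=cv2.imread('pics/side11.png')
cv2.imwrite('pics/c11.png',np.hstack([cv2.resize(im,(400,300)),cv2.resize(b[150:390,230:550],(400,300))]))
```

```text
34.0333 [0.497  0.1512 0.1233] [-0.0773  3.1363  0.0029]
[ 0.1858  0.6897 -0.8267  1.913   0.6796  0.8406  0.6155] [0.5859 0.0196 0.02  ]
```

View pics/c11.png

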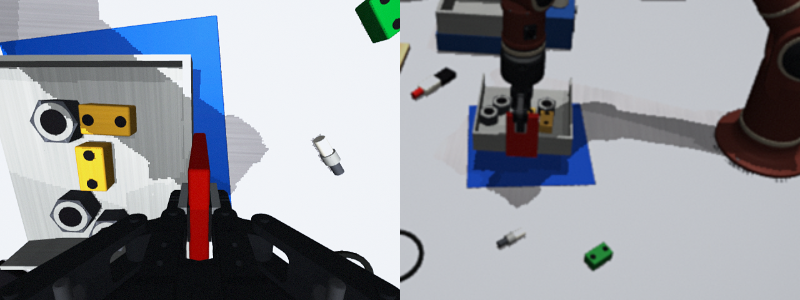

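Emit:
{"fn": "drive_tool", "kwargs": {
  "moves": [
    [[-0.03,-0.06,-0.1],[0,0,0],1],
    [[-0.08,-0.18,-0.2],[0,0,0],1],
    [[-0.14,-0.32,-0.3],[0,0,0],1],
    [[-0.2,-0.46,-0.4],[0,0,0],1],
    [[-0.26,-0.6,-0.45],[0,0,0],1],
    [[-0.31,-0.72,-0.5],[0,0,0],1],
    [[-0.34,-0.8,-0.5],[0,0,0],1],
    [[-0.34,-0.8,-0.5],[0,0,0],1]
  ]
}}

```text
time_s: 34.8
tcp_pos: [0.5341, 0.0689, 0.1698]
ee_rot: [0.07, -3.14, 0.004]
wrist_force: [-0.4, -0.5, -6.6]
grip_width: 0.0103
grip_force: 118.0
```

Emit:
{"fn": "drive_tool", "kwargs": {
  "moves": [
    [[-0.03,-0.06,-0.1],[0,0,0],1],
    [[-0.08,-0.18,-0.2],[0,0,0],1],
    [[-0.14,-0.32,-0.3],[0,0,0],1],
    [[-0.2,-0.46,-0.4],[0,0,0],1],
    [[-0.26,-0.6,-0.45],[0,0,0],1],
    [[-0.31,-0.72,-0.5],[0,0,0],1],
    [[-0.34,-0.8,-0.5],[0,0,0],1],
    [[-0.34,-0.8,-0.5],[0,0,0],1]
  ]
}}

```text
time_s: 35.47
tcp_pos: [0.572, -0.0082, 0.2205]
ee_rot: [0.073, -3.14, 0.002]
wrist_force: [1.2, -1.2, -7.0]
grip_width: 0.0108
grip_force: 118.0
```

Emit:
{"fn": "drive_tool", "kwargs": {
  "moves": [
    [[-0.03,-0.06,-0.1],[0,0,0],1],
    [[-0.08,-0.18,-0.2],[0,0,0],1],
    [[-0.14,-0.32,-0.3],[0,0,0],1],
    [[-0.2,-0.46,-0.4],[0,0,0],1],
    [[-0.26,-0.6,-0.45],[0,0,0],1],
    [[-0.31,-0.72,-0.5],[0,0,0],1],
    [[-0.34,-0.8,-0.5],[0,0,0],1],
    [[-0.34,-0.8,-0.5],[0,0,0],1]
  ]
}}

```text
time_s: 36.13
tcp_pos: [0.6098, -0.0862, 0.2706]
ee_rot: [0.074, -3.141, 0.001]
wrist_force: [-0.0, -0.6, -6.2]
grip_width: 0.0105
grip_force: 118.1
```

```bash
cat >> h.py <<'E'
def panpose():
    """pan lip estimate from the TCP pose (rigid grip), and tilt"""
    s=arm.state();A=R.from_rotvec(s['ee_rot']).as_matrix();d=-A[:,1];z=-A[:,2]
    print(s['time_s'],s['tcp_pos'],'lip',s['tcp_pos']+.191*d-.061*z,'tilt',np.degrees(np.arcsin(-d[2])),'q',s['joints'],'F',s['wrist_force'],s['grip_width'])
E
python3 - <<'E'
from h import *
panpose();wshot('w12');shot('side','side12')
c=cam('side');im=cv2.imread('pics/side12.png');w=cv2.imread('pics/w12.png')
cv2.imwrite('pics/c12.png',np.hstack([cv2.resize(w,(400,300)),cv2.resize(im[60:300,160:480],(400,300))]))
E
```

```text
36.1333 [ 0.6098 -0.0862  0.2706] lip [ 0.6188 -0.2771  0.2098] tilt -0.051715371691708444 q [ 0.6111  0.6761 -0.9348  1.4539  0.5525  1.2894  1.246 ] F [-0.0052 -0.5706 -6.2206] 0.010494707235367261
36.1333 [ 0.6098 -0.0862  0.2706] [ 0.0736 -3.1406  0.0014]
```

View pics/c12.png

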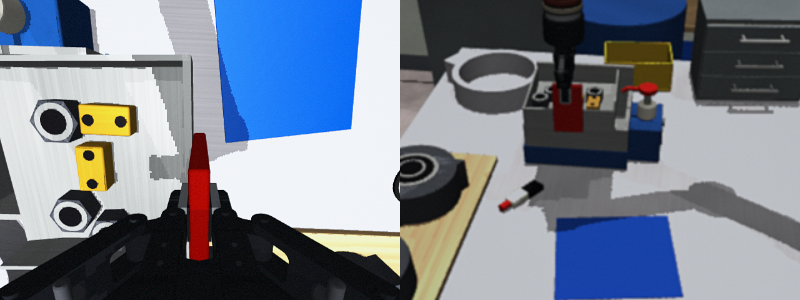

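Emit:
{"fn": "drive_tool", "kwargs": {
  "moves": [
    [[0,-0.08,0],[-0.06,0,0],1],
    [[0,-0.16,0],[-0.12,0,0],1],
    [[0,-0.25,-0.05],[-0.18,0,0],1],
    [[0,-0.34,-0.1],[-0.23,0,0],1],
    [[0,-0.43,-0.15],[-0.29,0,0],1],
    [[0,-0.54,-0.2],[-0.35,0,0],1],
    [[0,-0.54,-0.2],[-0.35,0,0],1],
    [[0,-0.54,-0.2],[-0.35,0,0],1]
  ]
}}

```text
time_s: 36.9
tcp_pos: [0.6116, -0.1409, 0.2884]
ee_rot: [0.069, -3.02, -0.806]
wrist_force: [-0.8, -0.5, -5.6]
grip_width: 0.0107
grip_force: 118.7
```

Run:
```python
from h import *
panpose()
```

```text
36.9 [ 0.6116 -0.1409  0.2884] lip [ 0.6174 -0.276   0.1403] tilt 29.907453977835733 q [ 0.9     0.879  -1.1214  1.2615  0.2477  1.4165  1.5466] F [-0.8324 -0.4796 -5.5971] 0.010669497724869985
```

Emit:
{"fn": "drive_tool", "kwargs": {
  "moves": [
    [[0,-0.07,-0.1],[-0.04,0,0],1],
    [[0,-0.14,-0.2],[-0.08,0,0],1],
    [[0,-0.2,-0.3],[-0.12,0,0],1],
    [[0,-0.27,-0.4],[-0.16,0,0],1],
    [[0,-0.34,-0.5],[-0.21,0,0],1],
    [[0,-0.41,-0.6],[-0.25,0,0],1],
    [[0,-0.48,-0.71],[-0.29,0,0],1],
    [[0,-0.48,-0.71],[-0.29,0,0],1]
  ]
}}

```text
time_s: 37.57
tcp_pos: [0.6169, -0.2175, 0.3271]
ee_rot: [0.062, -2.768, -1.438]
wrist_force: [-0.0, -1.4, -3.7]
grip_width: 0.0102
grip_force: 119.4
```

Run:
```python
from h import *
panpose();shot('top','top13');shot('side','side13');wshot('w13')
a=cv2.imread('pics/top13.png')[120:330,400:680];b=cv2.imread('pics/side13.png')[60:240,200:440];w=cv2.imread('pics/w13.png')
cv2.imwrite('pics/c13.png',np.hstack([cv2.resize(x,(390,300)) for x in (w,a)]))
```

```text
37.5667 [ 0.6169 -0.2175  0.3271] lip [ 0.6194 -0.2774  0.1357] tilt 54.89571181341775 q [ 0.9879  1.0986 -1.2138  0.9455  0.0343  1.7182  1.6573] F [-0.018  -1.3905 -3.6714] 0.010154993698245279
37.6667 [ 0.6163 -0.2134  0.3293] [ 0.0726 -2.7674 -1.4374]
```

View pics/c13.png

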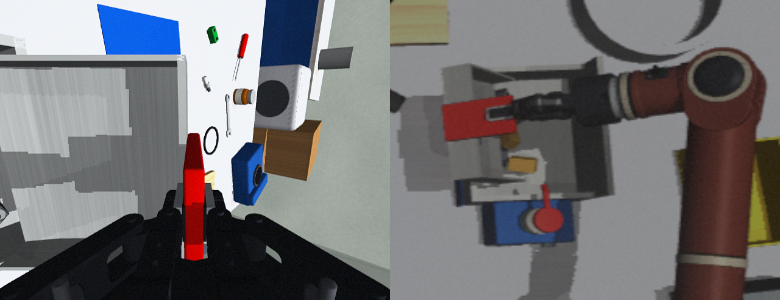

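Emit:
{"fn": "drive_tool", "kwargs": {
  "moves": [
    [[0,0,0],[0,0,0],1],
    [[0,0.1,0],[0,0,0],1],
    [[0,0,0],[0,0,0],1],
    [[0,0.1,0],[0,0,0],1],
    [[0,0,0],[0,0,0],1],
    [[0,0,0],[0,0,0],1],
    [[0,0,0],[0,0,0],1],
    [[0,0,0],[0,0,0],1]
  ]
}}

```text
time_s: 38.38
tcp_pos: [0.6158, -0.2159, 0.3276]
ee_rot: [0.066, -2.765, -1.44]
wrist_force: [-0.2, -1.2, -2.9]
grip_width: 0.0109
grip_force: 119.4
```

Emit:
{"fn": "drive_tool", "kwargs": {
  "moves": [
    [[0,0.02,0.12],[0.04,0,0],1],
    [[0,0.04,0.24],[0.08,0,0],1],
    [[0,0.06,0.36],[0.12,0,0],1],
    [[0,0.08,0.48],[0.16,0,0],1],
    [[0,0.1,0.6],[0.21,0,0],1],
    [[0,0.12,0.72],[0.25,0,0],1],
    [[0,0.13,0.85],[0.29,0,0],1],
    [[0,0.13,0.85],[0.29,0,0],1]
  ]
}}

```text
time_s: 39.05
tcp_pos: [0.6107, -0.1312, 0.2926]
ee_rot: [0.091, -3.018, -0.814]
wrist_force: [-0.4, 2.0, -1.2]
grip_width: 0.0106
grip_force: 119.3
```

Emit:
{"fn": "drive_tool", "kwargs": {
  "moves": [
    [[0,0.06,0.07],[0.06,0,0],1],
    [[0,0.12,0.14],[0.12,0,0],1],
    [[0,0.18,0.21],[0.18,0,0],1],
    [[0,0.25,0.28],[0.23,0,0],1],
    [[0,0.31,0.35],[0.29,0,0],1],
    [[0,0.38,0.42],[0.35,0,0],1],
    [[0,0.38,0.42],[0.35,0,0],1],
    [[0,0.38,0.42],[0.35,0,0],1]
  ]
}}

```text
time_s: 39.72
tcp_pos: [0.6091, -0.0806, 0.2737]
ee_rot: [0.086, -3.14, -0.005]
wrist_force: [0.4, -0.2, -2.7]
grip_width: 0.0104
grip_force: 119.3
```

Run:
```python
from h import *
panpose()
```

```text
39.7167 [ 0.6091 -0.0806  0.2737] lip [ 0.6196 -0.2711  0.212 ] tilt 0.19918420280210003 q [ 0.6022  0.6684 -0.9271  1.4532  0.5387  1.2888  1.2554] F [ 0.3808 -0.2478 -2.6973] 0.010422788710212507
```

Run:
```python
from h import *
shot('top','top14')
def mat(n,f,c):
    im=cv2.imread(f'pics/{f}.png');h=cv2.cvtColor(im,cv2.COLOR_BGR2HSV);H,S,V=cv2.split(h)
    m=(H>100)&(H<128)&(S>120)
    for r in rects(m,800 if n=='top' else 1500):
        W=ray(c,cv2.boxPoints(r),.003);print(n,np.round(r[0]),W[:,:2].mean(0),np.linalg.norm(W[1]-W[0]),np.linalg.norm(W[2]-W[1]),np.degrees(np.arctan2(*(W[1]-W[0])[1::-1])))
mat('top','top14',cam('top'))
mat('side','side13',cam('side'))
a=cv2.imread('pics/top14.png')[120:345,280:580];cv2.imwrite('pics/c14.png',cv2.resize(a,(640,480)))
```

```text
top [ 21. 343.] [0.2991 0.9337] 0.0734435445536149 0.15546442625302 -88.50943004115985
top [335. 267.] [0.4895 0.0647] 0.239641989044174 0.24916490422088514 -80.80805624705165
top [ 99. 124.] [0.9134 0.7278] 0.2387489221073491 0.2936469062210501 -72.24696772009572
side [ 66. 448.] [0.9237 0.6025] 0.1245388349768082 0.25589614603212685 -55.849590125280685
side [334. 266.] [0.4825 0.0657] 0.2826289232872165 0.23957064015531604 -170.8102131846471
side [316. 175.] [ 0.5739 -0.3449] 0.42802400536360313 0.2929906693220026 -148.0992088114934
side [350.  74.] [ 0.53   -1.2079] 0.7328723761832798 0.4701637044751549 -83.2034286093571
```

View pics/c14.png

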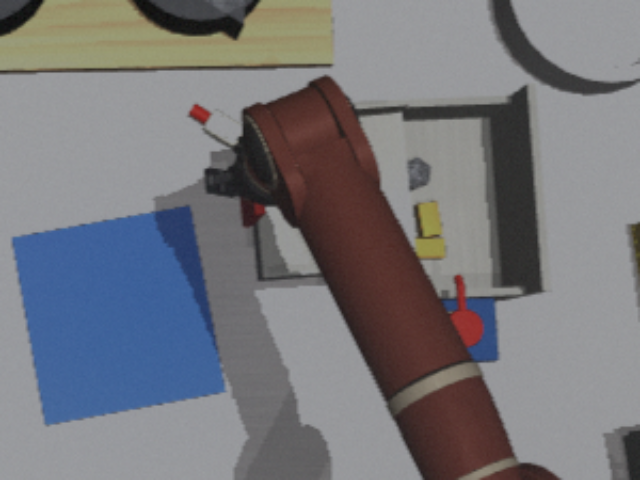

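Emit:
{"fn": "drive_tool", "kwargs": {
  "moves": [
    [[0.04,0.08,0],[0,0,0],1],
    [[0.1,0.2,0],[0,0,0],1],
    [[0.16,0.35,0],[0,0,0],1],
    [[0.22,0.5,0.05],[0,0,0],1],
    [[0.3,0.65,0.1],[0,0,0],1],
    [[0.37,0.8,0.2],[0,0,0],1],
    [[0.37,0.8,0.2],[0,0,0],1],
    [[0.37,0.8,0.2],[0,0,0],1]
  ]
}}

```text
time_s: 40.43
tcp_pos: [0.5675, -0.0057, 0.2526]
ee_rot: [0.08, -3.139, -0.001]
wrist_force: [0.4, -0.4, -1.7]
grip_width: 0.0103
grip_force: 119.3
```

Emit:
{"fn": "drive_tool", "kwargs": {
  "moves": [
    [[0.04,0.08,0],[0,0,0],1],
    [[0.1,0.2,0.1],[0,0,0],1],
    [[0.16,0.35,0.2],[0,0,0],1],
    [[0.22,0.5,0.3],[0,0,0],1],
    [[0.3,0.65,0.4],[0,0,0],1],
    [[0.37,0.8,0.5],[0,0,0],1],
    [[0.37,0.8,0.5],[0,0,0],1],
    [[0.37,0.8,0.5],[0,0,0],1]
  ]
}}

```text
time_s: 41.1
tcp_pos: [0.5276, 0.0719, 0.203]
ee_rot: [-0.079, 3.141, 0.0]
wrist_force: [0.6, -0.7, -1.8]
grip_width: 0.0105
grip_force: 119.3
```

Emit:
{"fn": "drive_tool", "kwargs": {
  "moves": [
    [[0.04,0.08,0],[0,0,0],1],
    [[0.1,0.2,0.1],[0,0,0],1],
    [[0.16,0.35,0.2],[0,0,0],1],
    [[0.22,0.5,0.3],[0,0,0],1],
    [[0.3,0.65,0.4],[0,0,0],1],
    [[0.37,0.77,0.5],[0,0,0],1],
    [[0.37,0.77,0.6],[0,0,0],1],
    [[0.37,0.77,0.6],[0,0,0],1]
  ]
}}

```text
time_s: 41.77
tcp_pos: [0.4867, 0.1459, 0.1417]
ee_rot: [0.077, -3.139, 0.002]
wrist_force: [0.5, -0.6, -1.0]
grip_width: 0.0104
grip_force: 119.2
```

Run:
```python
from h import *
panpose();shot('top','top15');shot('wrist','w15')
a=cv2.imread('pics/top15.png')[140:310,390:590];w=cv2.imread('pics/w15.png')
cv2.imwrite('pics/c15.png',np.hstack([cv2.resize(x,(400,340)) for x in (w,a)]))
```

```text
41.7667 [0.4867 0.1459 0.1417] lip [ 0.496 -0.045  0.081] tilt -0.08377250637542467 q [ 0.2054  0.6493 -0.8426  1.9193  0.6354  0.8651  0.6491] F [ 0.4909 -0.5566 -0.9945] 0.010421934353148369
```

View pics/c15.png

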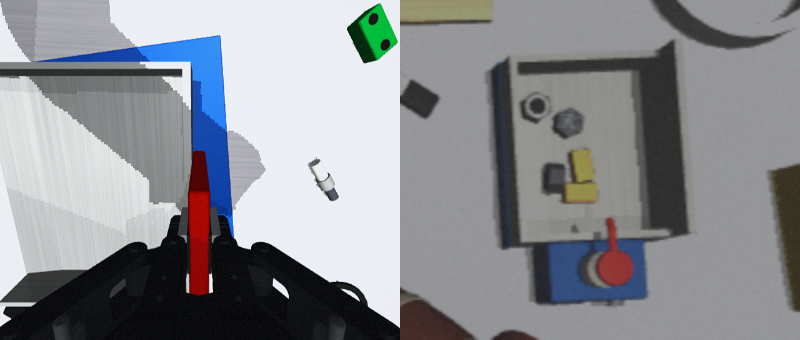

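Emit:
{"fn": "drive_tool", "kwargs": {
  "moves": [
    [[0.01,0.05,0.15],[0,0,0],1],
    [[0.015,0.05,0.3],[0,0,0],1],
    [[0.015,0.05,0.45],[0,0,0],1],
    [[0.015,0.05,0.55],[0,0,0],1],
    [[0.015,0.05,0.62],[0,0,0],1],
    [[0.015,0.05,0.66],[0,0,0],1],
    [[0.015,0.05,0.68],[0,0,0],1],
    [[0.015,0.05,0.68],[0,0,0],1]
  ]
}}

```text
time_s: 42.53
tcp_pos: [0.4855, 0.1516, 0.0749]
ee_rot: [-0.077, 3.14, 0.0]
wrist_force: [-0.5, 0.1, -2.8]
grip_width: 0.0106
grip_force: 119.2
```

Run:
```python
from h import *
panpose()
```

```text
42.5333 [0.4855 0.1516 0.0749] lip [ 0.4948 -0.0392  0.0139] tilt 0.01044369778545956 q [ 0.1291  0.7371 -0.7455  1.9775  0.7553  0.7277  0.5365] F [-0.5355  0.071  -2.7524] 0.01059701730134926
```

Emit:
{"fn": "drive_tool", "kwargs": {
  "moves": [
    [[0,-0.01,0.02],[0,0,0],1],
    [[0,-0.01,0.03],[0,0,0],1],
    [[0,-0.01,0.04],[0,0,0],1],
    [[0,-0.01,0.04],[0,0,0],0.2],
    [[0,-0.01,0.04],[0,0,0],-0.2],
    [[0,-0.01,0.04],[0,0,0],-0.4],
    [[0,-0.01,0.04],[0,0,0],-0.4],
    [[0,-0.01,0.04],[0,0,0],-0.4]
  ],
  "squeeze": 40
}}

```text
time_s: 43.2
tcp_pos: [0.4853, 0.1506, 0.0708]
ee_rot: [-0.077, 3.141, 0.0]
wrist_force: [0.0, 0.3, -0.3]
grip_width: 0.0598
grip_force: 0.0
```

Emit:
{"fn": "drive_tool", "kwargs": {
  "moves": [
    [[0,0,-0.2],[0,0,0],-0.4],
    [[0,0,-0.5],[0,0,0],-0.4],
    [[0,0,-0.8],[0,0,0],-0.4],
    [[0,0,-1],[0,0,0],-0.4],
    [[0,0,-1],[0,0,0],-0.4],
    [[0,0,-1],[0,0,0],-0.4],
    [[0,0,-1],[0,0,0],-0.4],
    [[0,0,-1],[0,0,0],-0.4]
  ]
}}

```text
time_s: 43.87
tcp_pos: [0.4844, 0.1499, 0.1695]
ee_rot: [0.077, -3.138, 0.002]
wrist_force: [0.5, 0.3, -0.8]
grip_width: 0.06
grip_force: 0.0
```

```bash
cat >> h.py <<'E'
def tab(f):
    wshot(f);d=np.load(f'pics/{f}.npy');im=cv2.imread(f'pics/{f}.png');s=np.load(f'pics/{f}s.npy');c=cam('wrist',{'tcp_pos':s[:3],'ee_rot':s[3:]});P=cloud(c,d).reshape(-1,3)
    h=cv2.cvtColor(im,cv2.COLOR_BGR2HSV).reshape(-1,3);red=((h[:,0]<8)|(h[:,0]>172))&(h[:,1]>150)
    q=P[red&(P[:,2]>.1)&(P[:,2]<.12)];r=cv2.minAreaRect(q[:,:2].astype(np.float32));print('tab top',r,np.median(q[:,2]))
E
python3 - <<'E'
from h import *
tab('w16')
c=cam('top');im=cv2.imread('pics/top15.png');H,S,V=cv2.split(cv2.cvtColor(im,cv2.COLOR_BGR2HSV));P=cloud(c,np.load('pics/top15.npy'))
m=((H<8)|(H>172))&(S>130)&(P[...,2]>.165)&(P[...,2]<.19)&(P[...,1]<-.2)
d=cv2.distanceTransform(m.astype(np.uint8),cv2.DIST_L2,5);_,r,_,p=cv2.minMaxLoc(d);print('plunger',p,r,ray(c,p,.174)[0])
y,x=np.nonzero((d>r-1.5));print(ray(c,[x.mean(),y.mean()],.174))
E
```

```text
43.8667 [0.4844 0.1499 0.1695] [ 0.0771 -3.138   0.0018]
tab top ((0.4824192225933075, 0.15043354034423828), (0.0590088814496994, 0.01138542965054512), 2.590151071548462) 0.10798465916754862
plunger (494, 273) 6.0 [ 0.4554 -0.3303  0.174 ]
[[ 0.4554 -0.3323  0.174 ]]
```

Emit:
{"fn": "drive_tool", "kwargs": {
  "moves": [
    [[0,0,-0.3],[0,0,0],1],
    [[0,0,-0.6],[0,0,0],1],
    [[0,-0.1,-0.8],[0,0,0.07],1],
    [[0,-0.4,-0.8],[0,0,0.14],1],
    [[0,-0.7,-0.8],[0,0,0.22],1],
    [[0,-1,-0.8],[0,0,0.29],1],
    [[0,-1,-0.8],[0,0,0.36],1],
    [[0,-1,-0.8],[0,0,0.36],1]
  ]
}}

```text
time_s: 44.58
tcp_pos: [0.4899, 0.0482, 0.2498]
ee_rot: [-0.773, -3.043, 0.003]
wrist_force: [0.7, -0.6, 0.1]
grip_width: -0.0001
grip_force: 0.0
```

Emit:
{"fn": "drive_tool", "kwargs": {
  "moves": [
    [[-0.1,-0.2,0],[0,0,0.07],1],
    [[-0.25,-0.5,0],[0,0,0.14],1],
    [[-0.4,-0.75,0],[0,0,0.22],1],
    [[-0.5,-0.95,0],[0,0,0.29],1],
    [[-0.5,-0.95,0],[0,0,0.36],1],
    [[-0.5,-0.95,0],[0,0,0.36],1],
    [[-0.5,-0.95,0],[0,0,0.36],1],
    [[-0.5,-0.95,0],[0,0,0.36],1]
  ]
}}

```text
time_s: 45.25
tcp_pos: [0.4894, -0.0545, 0.2506]
ee_rot: [-1.538, -2.738, -0.002]
wrist_force: [1.1, 0.2, 0.8]
grip_width: -0.0001
grip_force: 0.0
```

Emit:
{"fn": "drive_tool", "kwargs": {
  "moves": [
    [[-0.2,-0.12,0],[0,0,0.07],1],
    [[-0.5,-0.3,0],[0,0,0.14],1],
    [[-0.75,-0.45,0],[0,0,0.22],1],
    [[-0.9,-0.55,0],[0,0,0.29],1],
    [[-0.9,-0.55,0],[0,0,0.36],1],
    [[-0.9,-0.55,0],[0,0,0.36],1],
    [[-0.9,-0.55,0],[0,0,0.36],1],
    [[-0.9,-0.55,0],[0,0,0.36],1]
  ]
}}

```text
time_s: 45.92
tcp_pos: [0.4889, -0.1601, 0.2508]
ee_rot: [-2.214, -2.228, -0.001]
wrist_force: [0.0, 0.1, -0.3]
grip_width: -0.0001
grip_force: 0.0
```

Emit:
{"fn": "drive_tool", "kwargs": {
  "moves": [
    [[-0.25,0,0],[0,0,0],1],
    [[-0.5,-0.05,0],[0,0,0],1],
    [[-0.75,-0.1,0],[0,0,0],1],
    [[-1,-0.15,0],[0,0,0],1],
    [[-1,-0.15,0],[0,0,0],1],
    [[-1,-0.15,0],[0,0,0],1],
    [[-1,-0.15,0],[0,0,0],1],
    [[-1,-0.15,0],[0,0,0],1]
  ]
}}

```text
time_s: 46.58
tcp_pos: [0.4743, -0.2598, 0.251]
ee_rot: [-2.216, -2.226, -0.002]
wrist_force: [0.5, -0.4, 0.5]
grip_width: 0.0001
grip_force: 0.0
```

Run:
```python
from h import *
wshot('w17');f='w17';d=np.load(f'pics/{f}.npy');im=cv2.imread(f'pics/{f}.png');s=np.load(f'pics/{f}s.npy');c=cam('wrist',{'tcp_pos':s[:3],'ee_rot':s[3:]});P=cloud(c,d)
H,S,V=cv2.split(cv2.cvtColor(im,cv2.COLOR_BGR2HSV));red=((H<8)|(H>172))&(S>130)&(P[...,2]>.15)&(P[...,2]<.19)
dt=cv2.distanceTransform(red.astype(np.uint8),cv2.DIST_L2,5);_,r,_,p=cv2.minMaxLoc(dt);print('plunger',p,r,ray(c,p,.174)[0],P[p[1],p[0]],arm.state()['joints'])
```

```text
46.5833 [ 0.4743 -0.2598  0.251 ] [-2.2162 -2.2261 -0.002 ]
plunger (270, 342) 4.393799781799316 [ 0.4399 -0.3231  0.174 ] [ 0.4396 -0.3242  0.1721] [ 0.7894  0.462  -0.4909  1.7038  0.2454  1.0372  0.2206]
```

View pics/w17.png

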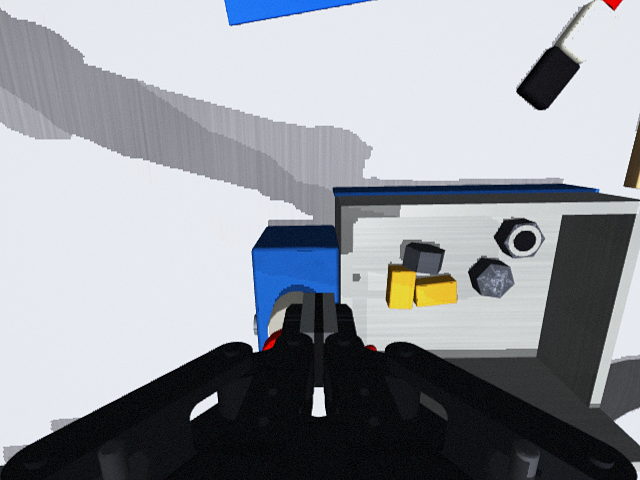

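Run:
```python
from h import *
c=cam('top')
for f in('top0','top15'):
    im=cv2.imread(f'pics/{f}.png');H,S,V=cv2.split(cv2.cvtColor(im,cv2.COLOR_BGR2HSV));m=(((H<8)|(H>172))&(S>120)&(V>80)).astype(np.uint8);m[:,:450]=0;m[:,550:]=0;m[320:]=0
    m=cv2.morphologyEx(m,cv2.MORPH_OPEN,cv2.getStructuringElement(cv2.MORPH_ELLIPSE,(9,9)))
    cs,_=cv2.findContours(m,0,1);q=max(cs,key=cv2.contourArea);M=cv2.moments(q);p=(M['m10']/M['m00'],M['m01']/M['m00']);print(p,cv2.minEnclosingCircle(q),ray(c,p,.174)[0])
```

```text
(496.90232558139536, 273.38837209302324) ((497.2200012207031, 273.2200012207031), 8.909463882446289) [ 0.4542 -0.3376  0.174 ]
(496.9342723004695, 273.4577464788732) ((496.739990234375, 273.739990234375), 8.853090286254883) [ 0.454  -0.3377  0.174 ]
```

Emit:
{"fn": "drive_tool", "kwargs": {
  "moves": [
    [[-0.25,-0.05,0],[0,0,0],1],
    [[-0.5,-0.1,0],[0,0,0],1],
    [[-0.78,-0.2,0],[0,0,0],1],
    [[-0.78,-0.2,0.2],[0,0,0],1],
    [[-0.78,-0.2,0.4],[0,0,0],1],
    [[-0.78,-0.2,0.6],[0,0,0],1],
    [[-0.78,-0.2,0.6],[0,0,0],1],
    [[-0.78,-0.2,0.6],[0,0,0],1]
  ]
}}

```text
time_s: 47.3
tcp_pos: [0.4536, -0.3388, 0.1904]
ee_rot: [-2.217, -2.222, -0.0]
wrist_force: [0.3, 0.7, 1.2]
grip_width: 0.0001
grip_force: 0.0
```

Emit:
{"fn": "drive_tool", "kwargs": {
  "moves": [
    [[0,0,0.08],[0,0,0],1],
    [[0,0,0.16],[0,0,0],1],
    [[0,0,0.22],[0,0,0],1],
    [[0,0,0.28],[0,0,0],1],
    [[0,0,0.34],[0,0,0],1],
    [[0,0,0.38],[0,0,0],1],
    [[0,0,0.4],[0,0,0],1],
    [[0,0,0.4],[0,0,0],1]
  ]
}}

```text
time_s: 47.97
tcp_pos: [0.4548, -0.3401, 0.1523]
ee_rot: [2.219, 2.22, 0.001]
wrist_force: [-1.8, 2.0, 11.0]
grip_width: -0.0005
grip_force: 5.2
```

Emit:
{"fn": "drive_tool", "kwargs": {
  "moves": [
    [[0,0,0.01],[0,0,0],1],
    [[0,0,0.02],[0,0,0],1],
    [[0,0,0.03],[0,0,0],1],
    [[0,0,0.03],[0,0,0],1],
    [[0,0,0.03],[0,0,0],1],
    [[0,0,0.03],[0,0,0],1],
    [[0,0,0.03],[0,0,0],1],
    [[0,0,0.03],[0,0,0],1]
  ]
}}

```text
time_s: 48.63
tcp_pos: [0.4548, -0.3401, 0.1501]
ee_rot: [2.219, 2.22, 0.001]
wrist_force: [-1.1, 1.7, 10.9]
grip_width: 0.0
grip_force: 5.6
```

Emit:
{"fn": "drive_tool", "kwargs": {
  "moves": [
    [[0,0,0.01],[0,0,0],1],
    [[0,0,0.02],[0,0,0],1],
    [[0,0,0.02],[0,0,0],1],
    [[0,0,0.02],[0,0,0],1],
    [[0,0,0.02],[0,0,0],1],
    [[0,0,0.02],[0,0,0],1],
    [[0,0,0.02],[0,0,0],1],
    [[0,0,0.02],[0,0,0],1]
  ]
}}

```text
time_s: 49.3
tcp_pos: [0.4548, -0.3402, 0.149]
ee_rot: [2.219, 2.219, 0.001]
wrist_force: [-2.4, 2.7, 16.7]
grip_width: -0.0004
grip_force: 8.2
```

Emit:
{"fn": "drive_tool", "kwargs": {
  "moves": [
    [[0,0,0.01],[0,0,0],1],
    [[0,0,0.01],[0,0,0],1],
    [[0,0,0],[0,0,0],1],
    [[0,0,-0.15],[0,0,0],1],
    [[0,0,-0.3],[0,0,0],1],
    [[0,0,-0.45],[0,0,0],1],
    [[0,0,-0.45],[0,0,0],1],
    [[0,0,-0.45],[0,0,0],1]
  ]
}}

```text
time_s: 49.97
tcp_pos: [0.4536, -0.3403, 0.191]
ee_rot: [2.221, 2.22, -0.0]
wrist_force: [-0.1, 0.6, -0.5]
grip_width: 0.0003
grip_force: 0.0
```

Run:
```python
from h import *
c=cam('top');s=cam('side');shot('side','side18');im=cv2.imread('pics/side18.png')
P=cloud(s,np.load('pics/side18.npy'));H,S,V=cv2.split(cv2.cvtColor(im,cv2.COLOR_BGR2HSV))
m=((H<8)|(H>172))&(S>130);m[:100]=0;m[160:]=0;m[:,:330]=0;m[:,375:]=0
q=P[m];print(len(q),np.percentile(q[:,2],[5,50,90,98]))
im=cv2.imread('pics/side0.png');H,S,V=cv2.split(cv2.cvtColor(im,cv2.COLOR_BGR2HSV));P=cloud(s,np.load('pics/side0.npy'));m=((H<8)|(H>172))&(S>130);m[:100]=0;m[160:]=0;m[:,:330]=0;m[:,375:]=0
q=P[m];print(len(q),np.percentile(q[:,2],[5,50,90,98]))
```

```text
163 [0.1629 0.1717 0.1748 0.1754]
176 [0.1618 0.1716 0.1747 0.1764]
```

Plunger is back fully up (same height as at the start). Second stroke.

Emit:
{"fn": "drive_tool", "kwargs": {
  "moves": [
    [[0,0,0.08],[0,0,0],1],
    [[0,0,0.16],[0,0,0],1],
    [[0,0,0.24],[0,0,0],1],
    [[0,0,0.32],[0,0,0],1],
    [[0,0,0.38],[0,0,0],1],
    [[0,0,0.42],[0,0,0],1],
    [[0,0,0.44],[0,0,0],1],
    [[0,0,0.45],[0,0,0],1]
  ]
}}

```text
time_s: 50.68
tcp_pos: [0.4533, -0.34, 0.1489]
ee_rot: [2.222, 2.221, -0.003]
wrist_force: [-8.4, 3.7, 31.0]
grip_width: -0.0001
grip_force: 15.6
```

Emit:
{"fn": "drive_tool", "kwargs": {
  "moves": [
    [[0,0,0.01],[0,0,0],1],
    [[0,0,0.01],[0,0,0],1],
    [[0,0,0.01],[0,0,0],1],
    [[0,0,0.01],[0,0,0],1],
    [[0,0,0.01],[0,0,0],1],
    [[0,0,0.01],[0,0,0],1],
    [[0,0,0.01],[0,0,0],1],
    [[0,0,0.01],[0,0,0],1]
  ]
}}

```text
time_s: 51.35
tcp_pos: [0.4533, -0.34, 0.1489]
ee_rot: [2.221, 2.22, -0.004]
wrist_force: [-8.1, 4.4, 30.0]
grip_width: 0.0001
grip_force: 15.0
```

Emit:
{"fn": "drive_tool", "kwargs": {
  "moves": [
    [[0,0,-0.1],[0,0,0],1],
    [[0,0,-0.25],[0,0,0],1],
    [[0,0,-0.4],[0,0,0],1],
    [[0,0,-0.6],[0,0,0],1],
    [[0,0,-0.9],[0,0,0],1],
    [[0,0,-1],[0,0,0],1],
    [[0,0,-1],[0,0,0],1],
    [[0,0,-1],[0,0,0],1]
  ]
}}

```text
time_s: 52.02
tcp_pos: [0.453, -0.3399, 0.2436]
ee_rot: [-2.22, -2.22, 0.001]
wrist_force: [-0.5, -0.5, -1.1]
grip_width: -0.0
grip_force: 0.0
```

Run:
```python
from h import *
print(arm.state()['tcp_pos']);im,d=shot('top','top19');im2,_=shot('side','side19')
c=cam('top');P=cloud(c,d)
h=cv2.cvtColor(im[:,:,::-1].copy(),cv2.COLOR_BGR2HSV);H,S,V=cv2.split(h);m=((H<8)|(H>172))&(S>120)&(P[...,2]>.08)&(P[...,1]>.05)&(P[...,1]<.3)
for r in rects(m,10):print('tab',r,ray(c,r[0],.108))
a=im[110:350,120:620,::-1];b=im2[:,:,::-1]
cv2.imwrite('pics/c19.png',np.vstack([cv2.resize(a,(600,288)),cv2.resize(b[90:330,100:600],(600,288))]))
```

```text
[ 0.453  -0.3399  0.2436]
tab ((347.3000183105469, 473.60003662109375), (12.074766159057617, 11.627553939819336), 63.43495178222656) [[-0.0441  0.0497  0.108 ]]
tab ((303.4289245605469, 268.00506591796875), (22.157833099365234, 3.7048466205596924), 85.91438293457031) [[0.4822 0.1512 0.108 ]]
```

View pics/c19.png

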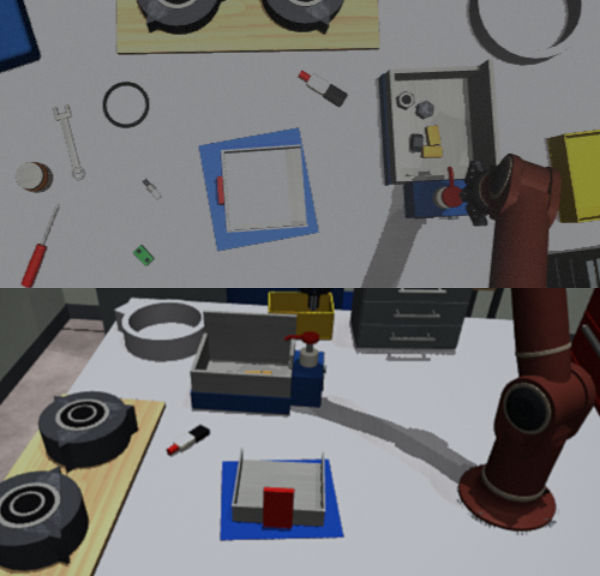

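```bash
python3 -c "
from bench import arm
print(arm.finish_job())"
```

```text
the job is handed in; nothing more can be done
None
```

I handed the job in: all five loose parts (three nuts, two caps) are in the tank, the plunger got two full strokes after that, and the empty pan stands level about 3 mm from the middle of its mat, with the other things on the bench left alone.

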